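# Hang the key cabinet's lift-off door

### The job

The door of the small steel key cabinet has been lifted off and leans against the black kit case. Hang it back: lower it, standing open and upright, so that both knuckles drop over both hinge pins together and sit fully down, then swing it shut against its rubber bumpers and let go. Feel for the pins with a light hand, never forcing the door down (25 N at most) or slamming it, and leave the kit case and the other things on the counter where they are.

Things in the scene. Friction and masses are not known exactly. Their poses are not given: they have to be found in the camera images.
- cabinet: Open-fronted grey steel key cabinet fixed to the counter, 80 deep (x), 160 wide (y), 190 tall, keys inside. Origin: centre of its underside; front faces its -x, z up. Hinge on the +y side, outside the front corner. The top overhangs the front by 12 mm (underside 186 mm up) above the shut door, so the door goes on or off only standing open (50 degrees or more).
- door: Grey steel door: flat panel 12 thick (x), 160 wide (y), 164 tall (z), about 0.28 kg, steel pull knob on its front face (-x). Origin: middle of the bottom edge, panel mid-plane; centre of mass near the panel's middle. Leans against the kit case, back (+x) to it, bottom edge on the counter. On the pins its z is up, its bottom 14 mm above the counter; shut, its axes match the cabinet's.
- hinge_lower (a point): Nominal lower hinge point, fixed to the cabinet: its frame (-51, 98.5, 40) mm, at the shoulder (top of the fixed barrel, 17 across, 22 tall) where the knuckle rests; a rigid flat-ended pin, 8 across, stands 14 mm up from it. The strip with both pins is slotted and shimmed: the real pins sit up to 4.5 mm off this point in the cabinet's x and 4 mm in its y (visible, not in this reading).
- hinge_upper (a point): The same 110 mm higher, for the upper pin: cabinet frame (-51, 98.5, 150) mm, on its shoulder; its fixed barrel spans 128 to 150 mm up, its pin ends 164 mm up. The two pins are always in line, upright and equally long, so both knuckles go on together. The lower knuckle must come in sideways, below the upper fixed barrel.
- knuckle_lower (a point): Lower knuckle of the door: centre of its lower mouth; door frame (0, 94, 26) mm. Barrel 17 outside, 22 long, bore 10 across (1 mm clearance all round), along the door's z, 14 mm off the panel's edge. Fully down when its mouth is no more than 4 mm above hinge_lower.
- knuckle_upper (a point): Upper knuckle of the door, same as the lower: centre of its lower mouth; door frame (0, 94, 136) mm. Fully down when no more than 4 mm above hinge_upper. Let go, the hung door droops up to 4 mm at its free edge in the hinge's play; open, it stays where it is left.
- door_edge (a point): Middle of the door's free edge: door frame (0, -80, 82) mm, 174 mm from the hinge axis.
- strike (a point): Point fixed to the cabinet where door_edge lies when the door is shut on its two rubber bumpers: cabinet frame (-51, -75.5, 96) mm, give or take the hinge's offset in y.
- case: Black hard-shell kit case lying flat, 160 (x) x 240 (y) x 62 mm tall, 1.6 kg, loose. Origin: centre of its underside. The door leans about 17 degrees from upright against the top edge of its +x side.
- jar: Glass jar with an aluminium cap, 64 mm across, 85 mm tall, standing. Origin: centre of its underside. Leave alone.
- pump: Blue aluminium mini pump lying down, 194 mm long (x), 22 mm thick. Origin: under its middle. Leave alone.
- tyre_lever: White plastic tyre lever lying flat, about 105 mm long (x), 16 wide. Origin: under its middle. Leave alone.
- valve_tool: Small steel valve tool lying down, about 76 mm long (x), with a cross wing 20 wide. Origin: under its middle. Leave alone.
Not all that is in view belongs to the job. There is more than one size of the cabinet; the one meant has the size given above.

How it is judged (in metres and radians):
On the way:
1. the door stands open with both knuckles fully down over their pins (horizontal distance between knuckle_lower and hinge_lower below 0.009 m and horizontal distance between knuckle_upper and hinge_upper below 0.009 m and z of knuckle_lower in the frame of hinge_lower below 0.004 m and z of knuckle_upper in the frame of hinge_upper below 0.004 m and x of door_edge in the frame of strike below -0.06 m), for 0.2 s.
At the end, for the whole second after the job is handed in: Both knuckles on their pins, mouths within 9 mm sideways of hinge_lower and hinge_upper and no more than 4 mm above them, the door's free edge no more than 8 mm out from its shut place (along the cabinet's x), the door at rest and let go (horizontal distance between knuckle_lower and hinge_lower below 0.009 m and horizontal distance between knuckle_upper and hinge_upper below 0.009 m and z of knuckle_lower in the frame of hinge_lower below 0.004 m and z of knuckle_upper in the frame of hinge_upper below 0.004 m and x of door_edge in the frame of strike above -0.008 m and linear speed of door below 0.01 m/s); the robot touches nothing.
It fails at once if the door is forced: it presses on the cabinet or its pins with more than 25 N while a knuckle is not yet down (contact force between door and cabinet above 25 N and (z of knuckle_lower in the frame of hinge_lower above 0.004 m or z of knuckle_upper in the frame of hinge_upper above 0.004 m)).
It fails at once if the door is slammed: the middle of its lower edge moves faster than 0.2 m/s in the last 30 mm of its free edge's way to the bumpers (horizontal distance between knuckle_lower and hinge_lower below 0.009 m and horizontal distance between knuckle_upper and hinge_upper below 0.009 m and z of knuckle_lower in the frame of hinge_lower below 0.004 m and z of knuckle_upper in the frame of hinge_upper below 0.004 m and x of door_edge in the frame of strike above -0.03 m and linear speed of door above 0.2 m/s).
It fails at once if the kit case is shoved more than 30 mm (distance of case from where it was at the start of the episode above 0.03 m).
It fails at once if the jar, pump, tyre lever or valve tool is moved more than 20 mm (distance of any of jar, pump, tyre_lever, valve_tool from where it was at the start of the episode above 0.02 m).
It fails at once if the jar is tipped (angle between jar's own z axis and vertical above 0.3 rad).
It also fails if it takes over 72 s, if anything falls off the work surface, if the arm or the gripper's body presses on something with over 40 N, if the wrist force passes 120 N, or if a joint passes its speed limit or range.

### The arm

A 6-joint arm with a two-finger parallel gripper is mounted at the origin on the work surface. World frame = base frame: x ahead of the robot, y to its left, z up, the work surface at z = 0. Lengths are in mm, angles in degrees, forces in N, time in s.
With the tool pointing down it reaches from about 250 to 775 mm from the base axis. Payload 4 kg.
Tool frame: the origin (TCP) lies on the centre line of the jaws, within the pads' length; the fingertips stand 19 mm ahead of it and the grasp point (between the pads) is the TCP; z points along the fingers, x is the direction in which the jaws open and shut, and the axes are right-handed (so a half turn about z gives the same grasp; the last joint's range is limited). The gripper opens to 85 mm and grips with 20 to 120 N. Pads are 22 mm wide; open, the fingers measure 114 mm over their backs; the gripper's body (76 mm by 85 mm) begins 54 mm behind the grasp point. The pads swing forward as they close: fully open they stand 13 mm farther back than shut.
Start: joints at [-72.027, 4.996, 78.535, -0, 96.463, -5.907], TCP at [222.658, -502.93, 250.341] pointing down, gripper open.
Joint ranges: [-177.83, 177.83], [-43.37, 116.18], [15.69, 146.23], [-61.86, 241.86], [9.47, 152.12], [-147.06, 147.06]. Speed limits (degrees/s): [159.86, 159.86, 180, 180, 180, 180].

### API

Orientations are given as [roll, pitch, yaw] about the fixed x, y, z axes, in that order (R = Rz(yaw) Ry(pitch) Rx(roll)).
In Python, from cell import observe, capture, close_job gives the robot as it stands.
- The arm moves only by the tool play_rows, never from a script. Its argument "steps" is a list that holds one entry, the list of rows, each a list of 7 numbers: the shift along the tool's x, y, z scaled (see below), then the turn, a rotation vector about the tool's x, y, z scaled (see below), then the opening, from 0 (shut) to 1 (fully open). A call has exactly 8 rows; each row is the pose to reach, as a shift and turn from the pose measured when the call began, along the tool's axes at that moment, turning the shorter way round; what a row does not reach only later rows make up. The controller multiplies each number of a shift by 0.12 m and each number of a turn by 360 degrees. A row lasts 1/10 s, in which the tool goes at most 50 mm and 8.59 degrees, less where a joint would pass 70% of its speed; a pose out of reach is approached as far as the arm can. A call with a number of a shift or a turn outside -1 to 1 is refused whole. A call with a gripper value outside its range is refused whole. The fingers move at their own pace and stop on an object; the grip force is fixed at half the most. Time passes only in rows, so rows that repeat a pose let the fingers close, or fill a call up. It gives the time, the measured TCP pose, the force and the opening at its end, in the units of the state.
- observe(): the state, without advancing time (a new reading comes with each control period).
- capture(name): name is "scene" or "top"; returns a dict with "img" (480x640x3 uint8, red, green, blue), "depth" (480x640 float32, mm along the optical axis (not along the pixel's ray), 0 where there is no reading), "fx", "fy", "cx", "cy" (pixels), "k1" (the pictures are not rectified: a ray, as slopes to the right and down, at radius r is drawn at 1 + k1 r^2 times it, then the intrinsics apply), "rvec" (rotation vector, rad) and "tvec" (3), from world to camera coordinates, as OpenCV has them. Camera axes: x right, y down, z forward; pixel columns grow to the right and rows downward; lengths in mm; the calibration is good to about 2 mm. A picture is of the moment at which its call begins.
- close_job(): hands the job in, once; it reports no verdict.
The state is a dict: "t": time; "joint_pos": joint angles; "joint_velocities": joint speeds; "joint_efforts": joint torques, N m; "ee_pos": TCP position; "orientation": TCP orientation; "force": force on the tool from outside, world axes, zero at the start; "ft_torque": the same for the moment, N m; "grip_width": opening from 0.0 (shut) to 1.0 (fully open).
Only numpy, scipy, OpenCV 4.12 (cv2) and the standard library are available. Lean on these libraries where they do the work, as an engineer would, in place of code of your own. Each camera call takes 0.05 s, during which the arm holds its last target.

## Working session

There is one attempt and no reset: what is moved stays moved. The work goes in short steps, Python scripts to look and compute and a tool call to move; the robot and the scene stay as the last step left them, time stands still between calls to the robot, and variables do not carry over. Pictures are saved under pics/ and viewed, and the job is handed in when it is done.

Besides the shell and the picture viewer there is one more tool, called by a JSON object that holds its "op" and its "data". play_rows: Moves the arm, as the interface text tells. Shifts and turns lie within -1 to 1; 1 stands for 0.12 m of shift or 360 degrees of turn. Its arguments: {"type":"object","properties":{"steps":{"type":"array"}},"required":["steps"]}

```bash
ls; mkdir -p pics
cat > h.py <<'E'
import numpy as np, cv2
from cell import observe, capture
from scipy.spatial.transform import Rotation as R
def save(c,n):
    cv2.imwrite('pics/'+n+'.png',cv2.cvtColor(c['img'],cv2.COLOR_RGB2BGR))
def cam(c):
    Rm=cv2.Rodrigues(np.array(c['rvec'],float))[0]; t=np.array(c['tvec'],float).reshape(3)
    return Rm,t
def rays(c,px):
    px=np.atleast_2d(px).astype(float)
    K=np.array([[c['fx'],0,c['cx']],[0,c['fy'],c['cy']],[0,0,1]]);
    u=cv2.undistortPoints(px.reshape(-1,1,2),K,np.array([c['k1'],0,0,0.])).reshape(-1,2)
    Rm,t=cam(c); d=np.c_[u,np.ones(len(u))]@Rm; o=-Rm.T@t
    return o,d
def onz(c,px,z):
    o,d=rays(c,px); s=(z-o[2])/d[:,2]; return o+d*s[:,None]
def pts(c,px):
    px=np.atleast_2d(px); o,d=rays(c,px); dep=c['depth'][px[:,1].astype(int),px[:,0].astype(int)]
    return o+d*dep[:,None]
def proj(c,P):
    K=np.array([[c['fx'],0,c['cx']],[0,c['fy'],c['cy']],[0,0,1]])
    return cv2.projectPoints(np.atleast_2d(P).astype(float),np.array(c['rvec'],float),np.array(c['tvec'],float),K,np.array([c['k1'],0,0,0.]))[0].reshape(-1,2)
def allpts(c):
    v,u=np.mgrid[0:480,0:640]; px=np.c_[u.ravel(),v.ravel()]
    return pts(c,px).reshape(480,640,3)
E
python3 - <<'E'
from h import *
import pickle
for n in('scene','top'):
    c=capture(n); save(c,n+'0'); pickle.dump(c,open(n+'0.pkl','wb'))
    Rm,t=cam(c); print(n,-Rm.T@t,Rm[2],c['fx'],c['k1'],(c['depth']==0).mean())
print(observe())
E
```

```text
pics
scene [917.31748978 660.27202331 987.31142978] [-0.32712692 -0.56410815 -0.75813585] 535.7425556017887 0.002595516695576225 0.003896484375
top [ 466.52578137   -4.87840804 1308.44085223] [ 0.07947522  0.00913796 -0.99679496] 448.0197083217137 -0.08577567153318484 0.004065755208333333
{'t': 0.1, 'joint_pos': array([-7.20272934e+01,  5.03678099e+00,  7.86172848e+01, -1.64671848e-03,
        9.64632749e+01, -5.90856393e+00]), 'joint_velocities': array([ 0.09871849,  0.01706289, -0.25940248,  0.09243291,  0.01839566,
       -0.03901306]), 'joint_efforts': array([ 1.68627859e-03, -3.53011394e+01, -3.14219964e+01, -1.62004126e-04,
        7.91437109e-03,  5.18033232e-06]), 'ee_pos': array([ 222.50993151, -502.52468272,  249.22733326]), 'orientation': array([-1.79989549e+02,  1.16885752e-01, -6.61189025e+01]), 'force': array([-0.15267138,  0.23204167,  0.2309173 ]), 'ft_torque': array([0.05430681, 0.02774993, 0.03849409]), 'grip_width': 0.9979623244295363}
```

View pics/scene0.png

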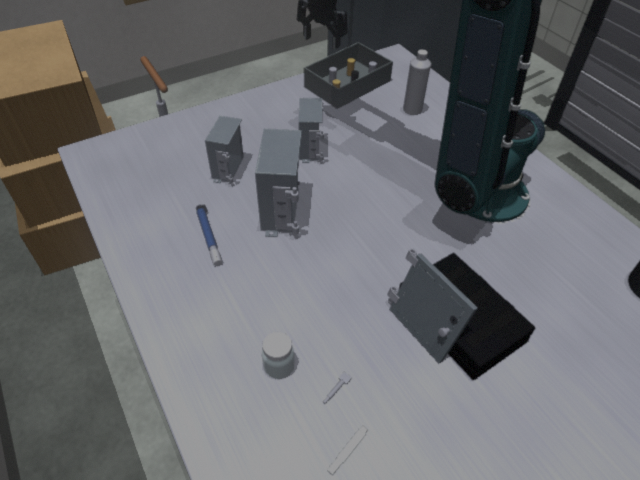

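View pics/top0.png

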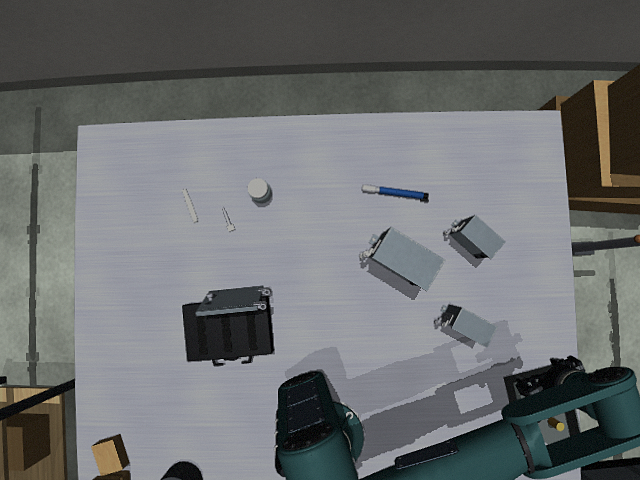

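Three cabinets: top pixels (403,262), (477,238), (466,325). Measure tops for size and take crops.

Run:
```python
from h import *
import pickle
c=pickle.load(open('top0.pkl','rb')); P=allpts(c)
s=pickle.load(open('scene0.pkl','rb')); S=allpts(s)
for n,(u,v) in dict(A=(403,262),B=(480,238),C=(468,326)).items():
    h=np.median(P[v-3:v+4,u-3:u+4,2]); print(n,'top h',h)
    m=(abs(P[...,2]-h)<4).astype(np.uint8)
    nl,l=cv2.connectedComponents(m); mm=l==l[v,u]
    q=onz(c,np.argwhere(mm)[:,::-1],h)[:,:2].astype(np.float32)
    r=cv2.minAreaRect(q); print(r, cv2.boxPoints(r).round(1).tolist())
    # from scene
    pp=proj(s,[[r[0][0],r[0][1],h]])[0]; print('scene h',S[int(pp[1]),int(pp[0])])
def crop(c,x0,y0,w,h,n,k):
    i=c['img'][y0:y0+h,x0:x0+w]; cv2.imwrite('pics/'+n+'.png',cv2.cvtColor(cv2.resize(i,None,fx=k,fy=k,interpolation=cv2.INTER_CUBIC),cv2.COLOR_RGB2BGR))
crop(s,240,110,100,140,'cabS',4)
crop(c,345,215,110,90,'cabT',6)
crop(s,370,230,180,150,'doorS',4)
crop(c,170,275,120,100,'doorT',6)
```

```text
A top h 189.25134324676014
((500.287353515625, -216.96499633789062), (162.17022705078125, 92.64854431152344), 56.85737609863281) [[417.20001220703125, -259.5], [494.70001220703125, -310.20001220703125], [583.4000244140625, -174.39999389648438], [505.79998779296875, -123.69999694824219]]
scene h [ 500.02715881 -218.51293816  190.84920031]
B top h 128.52167955285267
((554.9155883789062, -429.83441162109375), (110.22164916992188, 64.26273345947266), 45.68228530883789) [[493.3999938964844, -446.79998779296875], [539.4000244140625, -491.70001220703125], [616.4000244140625, -412.8999938964844], [570.4000244140625, -368.0]]
scene h [ 554.70526579 -433.71694775  127.94329041]
C top h 128.47497398543328
((316.64404296875, -394.2994079589844), (110.76168060302734, 64.3189697265625), 59.89866256713867) [[261.0, -426.1000061035156], [316.70001220703125, -458.29998779296875], [372.20001220703125, -362.5], [316.6000061035156, -330.29998779296875]]
scene h [ 318.16084592 -394.41104041  129.09855023]
```

View pics/cabS.png

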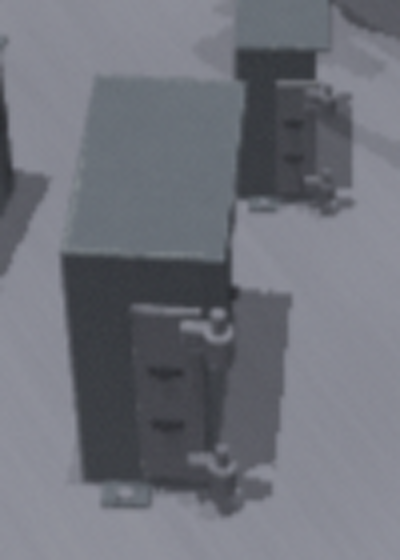

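View pics/cabT.png

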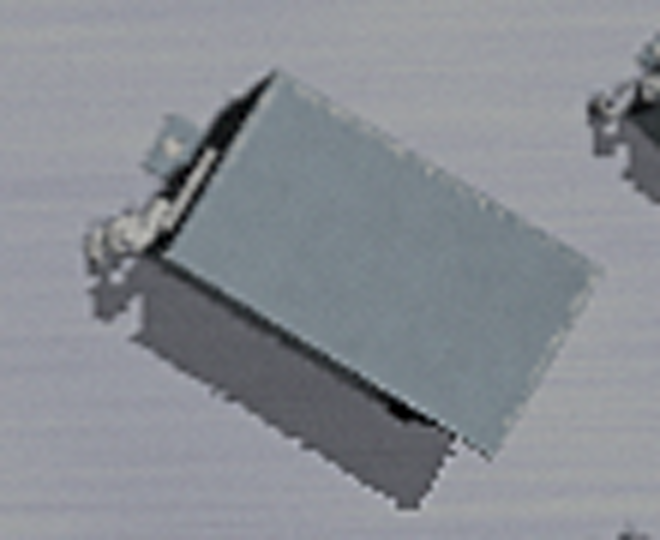

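View pics/doorS.png

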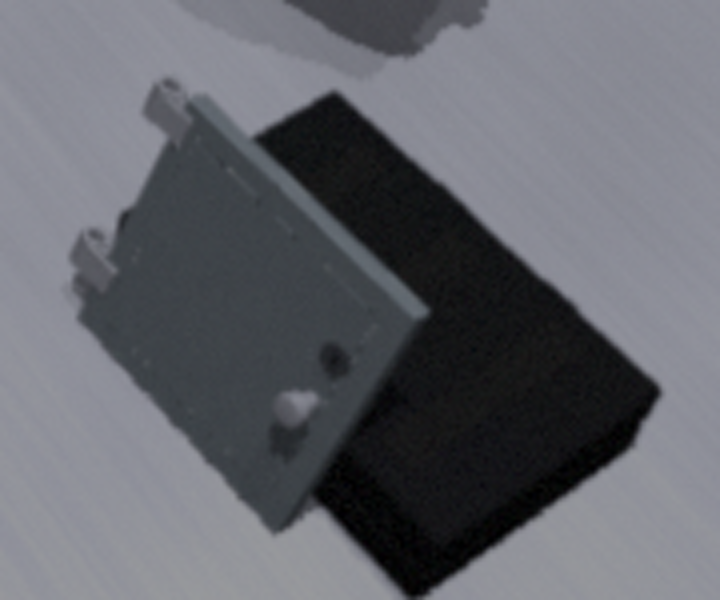

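View pics/doorT.png

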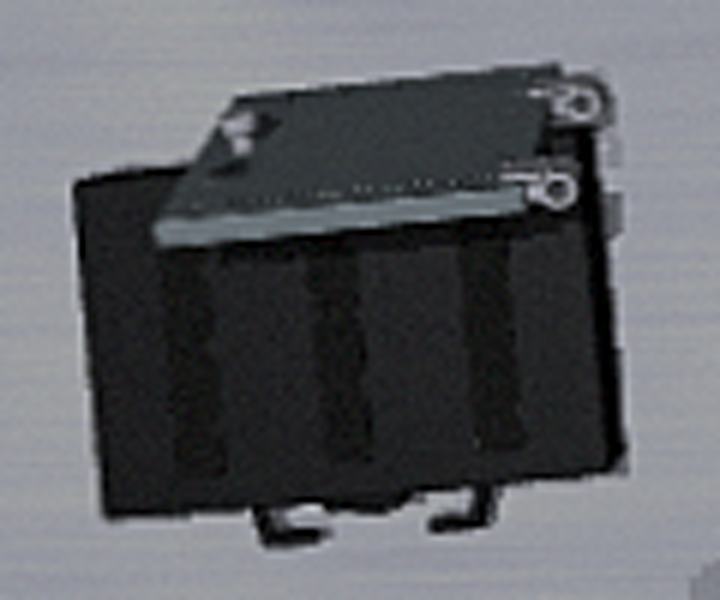

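Only A is 189–191 mm tall, and its top is 162x92 mm (80+12 overhang by 160). B and C are 128 tall. So A it is, confirmed in the crop: the pins are at its front-left corner, at crop (217,318) and (222,455). Next I'll measure the pins and the door.

Run:
```python
from h import *
import pickle
c=pickle.load(open('top0.pkl','rb')); s=pickle.load(open('scene0.pkl','rb')); S=allpts(s);P=allpts(c)
# door panel plane from scene: crop region polygon inset
poly=np.array([[200,110],[410,315],[275,515],[95,315]])/4+[370,230]
m=np.zeros((480,640),np.uint8); cv2.fillConvexPoly(m,poly.round().astype(int),1); m=cv2.erode(m,np.ones((5,5)))
q=S[m>0]; 
for _ in range(4):
    ce=q.mean(0); n=np.linalg.svd(q-ce)[2][2]; r=(q-ce)@n; q=q[abs(r)<3*max(np.median(abs(r)),1)]
n*=np.sign(n[2]); print('plane c',ce,'n',n,'lean',np.degrees(np.arcsin(n[2])),'yaw of -x',np.degrees(np.arctan2(n[1],n[0])),r.std(),len(q))
# same in top
pt=np.array([[230,115],[520,80],[500,170],[190,200]])/6+[170,275]
m=np.zeros((480,640),np.uint8); cv2.fillConvexPoly(m,pt.round().astype(int),1); m=cv2.erode(m,np.ones((3,3)))
q2=P[m>0]; ce2=q2.mean(0)
for _ in range(4):
    ce2=q2.mean(0); n2=np.linalg.svd(q2-ce2)[2][2]; r=(q2-ce2)@n2; q2=q2[abs(r)<3*max(np.median(abs(r)),1)]
n2*=np.sign(n2[2]); print('top plane',ce2,n2,'lean',np.degrees(np.arcsin(n2[2])),np.degrees(np.arctan2(n2[1],n2[0])),r.std(),'offs',(ce2-ce)@n)
# corners of top edge (from top crop) 
def crop(c,x0,y0,w,h,n,k):
    i=c['img'][y0:y0+h,x0:x0+w]; cv2.imwrite('pics/'+n+'.png',cv2.cvtColor(cv2.resize(i,None,fx=k,fy=k,interpolation=cv2.INTER_LINEAR),cv2.COLOR_RGB2BGR))
crop(c,190,285,90,45,'dT2',8)
crop(s,380,240,105,125,'dS2',5)
crop(c,350,235,40,35,'pT2',16)
crop(s,280,180,30,65,'pS2',9)
```

```text
plane c [410.58493832 257.25278026  89.5352289 ] n [0.95076817 0.07000924 0.30189168] lean 17.57125727269409 yaw of -x 4.2113400334156665 1.296687101622149 3097
top plane [408.54901534 250.19715727  88.07584245] [0.95054846 0.07205278 0.30210266] lean 17.583937386296785 4.334803091513359 0.82258983552927 offs -2.8702262403062035
```

View pics/dT2.png

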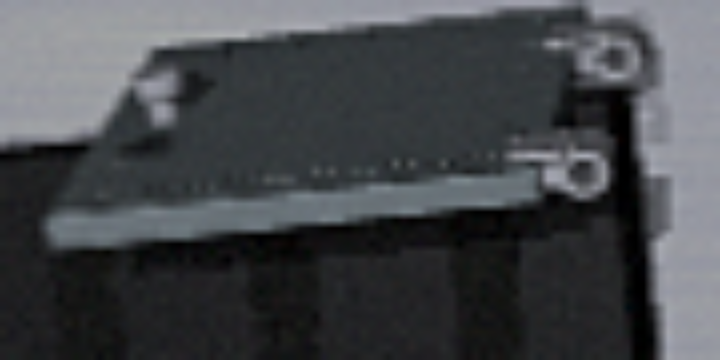

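View pics/dS2.png

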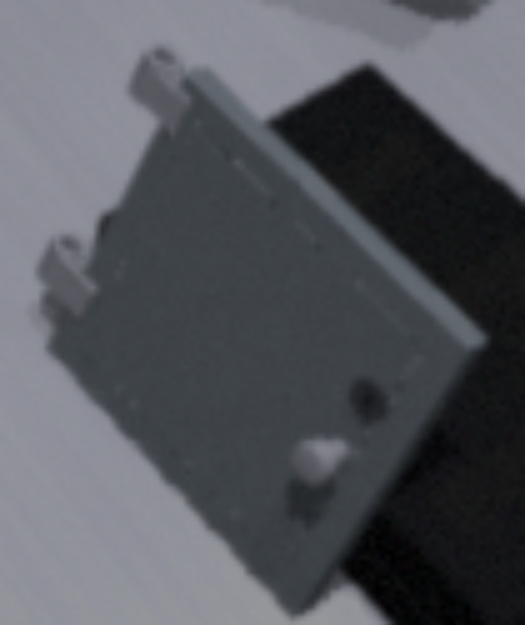

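View pics/pT2.png

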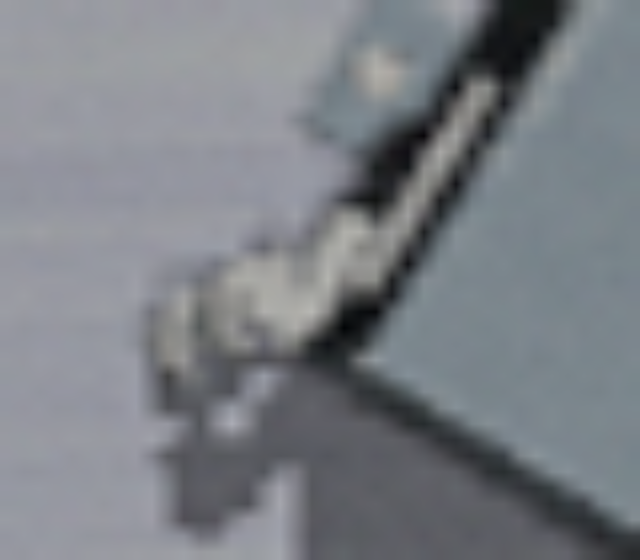

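View pics/pS2.png

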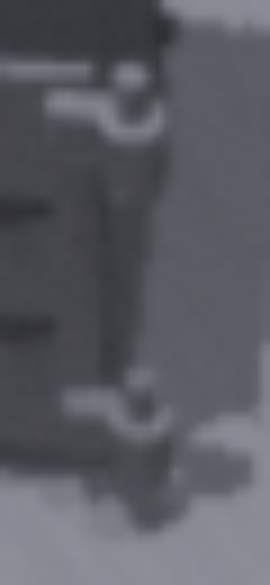

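Run:
```python
from h import *
import pickle
c=pickle.load(open('top0.pkl','rb')); s=pickle.load(open('scene0.pkl','rb'))
cv=lambda u,v,k,x0,y0:[(u+.5)/k-.5+x0,(v+.5)/k-.5+y0]
T=np.array([cv(50,230,8,190,285),cv(539,188,8,190,285)]); Sc=np.array([cv(478,342,5,380,240),cv(200,73,5,380,240)])
zt=158.4
a=onz(c,T,zt); b=onz(s,Sc,zt)
for n,x in(('top',a),('scene',b)):
    d=x[1]-x[0]; print(n,x.round(1).tolist(),'len',np.linalg.norm(d),'yaw y',np.degrees(np.arctan2(d[1],d[0])),'mid',x.mean(0).round(1))
up=onz(s,cv(130,75,9,280,180),164)[0]; lo=onz(s,cv(140,380,9,280,180),54)[0]
print('pins scene',up,lo)
yaw=np.radians(-33.1);xh=np.array([np.cos(yaw),np.sin(yaw)]);yh=np.array([-xh[1],xh[0]])
for o in([505.3,-220.2],):
    o=np.array(o)
    for p in(up,lo): d=p[:2]-o; print('cab frame',d@xh,d@yh)
for p in(up,lo,[*(o-51*xh+98.5*yh),164],[*(o-51*xh+98.5*yh),54]):
    q=proj(c,p)[0]; print('proj top crop',(q-[350,235]+.5)*16-.5,'scene crop',(proj(s,p)[0]-[280,180]+.5)*9-.5)
# corners of cabinet A top in the scene view check
m=np.array([[-52,80],[-52,-80],[40,-80],[40,80]])
W=o+m[:,:1]*xh+m[:,1:]*yh; print(proj(s,np.c_[W,[190]*4]).round(1),proj(c,np.c_[W,[190]*4]).round(1))
i=s['img'].copy(); 
for view,cc,nm in((s,s,'ovS'),(c,c,'ovT')):
    i=cc['img'].copy(); q=proj(cc,np.c_[W,[190]*4])
    i=cv2.resize(i,None,fx=4,fy=4)
    cv2.polylines(i,[((q+.5)*4-.5).round().astype(int)],True,(255,0,0),1)
    x,y=((q.mean(0))*4).astype(int); cv2.imwrite(f'pics/{nm}.png',cv2.cvtColor(i[y-250:y+250,x-300:x+300],cv2.COLOR_RGB2BGR))
```

```text
top [[375.2, 328.0, 158.4], [385.2, 169.5, 158.4]] len 158.85657245853204 yaw y -86.40872025697274 mid [380.2 248.7 158.4]
scene [[378.0, 328.4, 158.4], [389.4, 174.0, 158.4]] len 154.89923515602203 yaw y -85.7825864482174 mid [383.7 251.2 158.4]
pins scene [ 520.49489237 -113.69203446  164.        ] [ 520.46255138 -113.19431731   54.        ]
cab frame -45.435163114262195 97.52167672398143
cab frame -45.73406007816668 97.92096221610622
proj top crop [265.11526469 278.47620948] scene crop [130.  75.]
proj top crop [203.68681649 310.09852107] scene crop [140. 380.]
proj top crop [241.92464621 304.99558045] scene crop [152.15367883  78.76637601]
proj top crop [185.33562054 334.0389972 ] scene crop [159.70401383 382.5575801 ]
[[297.4 173.9]
 [302.7 129.1]
 [264.5 127.5]
 [255.9 172.1]] [[371.7 257.3]
 [426.7 290.7]
 [445.2 259.2]
 [390.5 226. ]]
```

View pics/ovS.png

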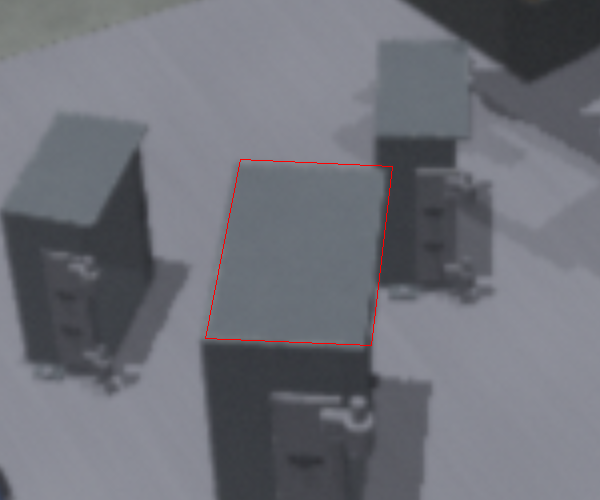

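View pics/ovT.png

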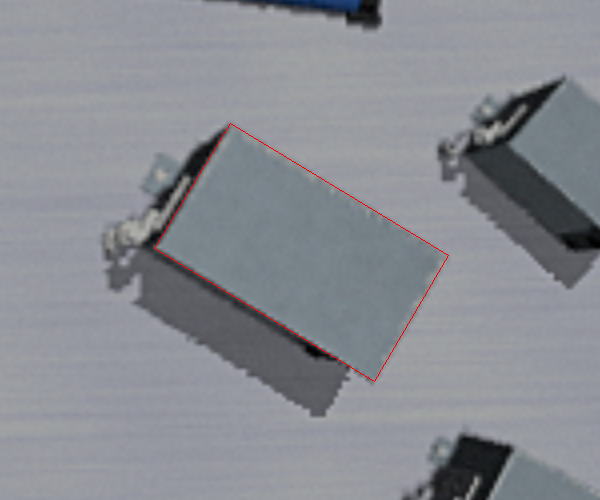

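Run:
```python
from h import *
# average several captures for noise? take 3
cs=[capture('top') for _ in range(3)]; ss=[capture('scene') for _ in range(3)]
import pickle; pickle.dump((cs,ss),open('avg.pkl','wb'))
def crop(L,x0,y0,w,h,n,k):
    i=np.mean([c['img'][y0:y0+h,x0:x0+w].astype(float) for c in L],0)
    i=np.clip((i-i.min())*255/(i.max()-i.min()),0,255).astype(np.uint8)
    i=cv2.resize(i,None,fx=k,fy=k,interpolation=cv2.INTER_NEAREST)
    for u in range(0,w,5): cv2.putText(i,str(x0+u),(u*k,10),0,.35,(255,0,0))
    for v in range(0,h,5): cv2.putText(i,str(y0+v),(0,v*k+k//2+5),0,.35,(255,0,0))
    cv2.imwrite('pics/'+n+'.png',cv2.cvtColor(i,cv2.COLOR_RGB2BGR))
crop(cs,354,245,22,20,'pT3',28)
crop(ss,283,182,22,16,'pS3a',30)
crop(ss,283,216,22,16,'pS3b',30)
```

```text
(no output)
```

View pics/pT3.png

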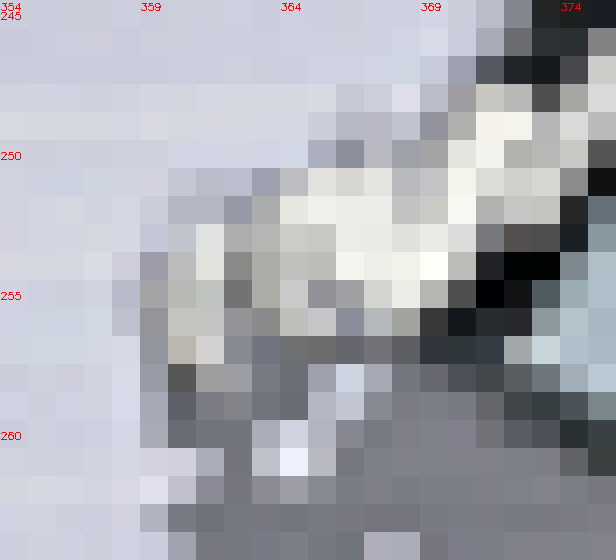

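View pics/pS3a.png

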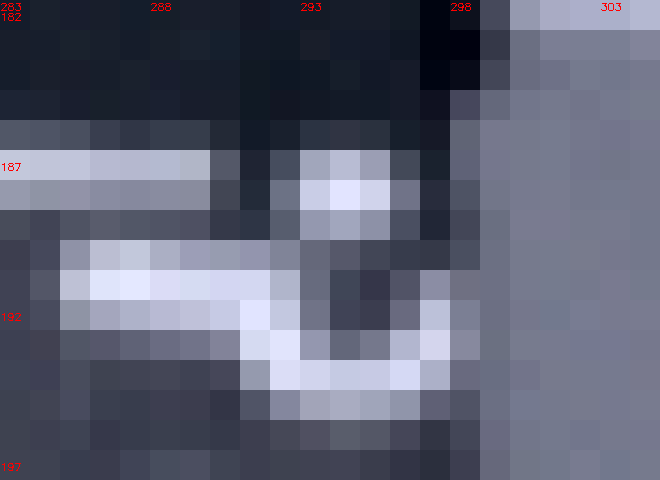

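View pics/pS3b.png

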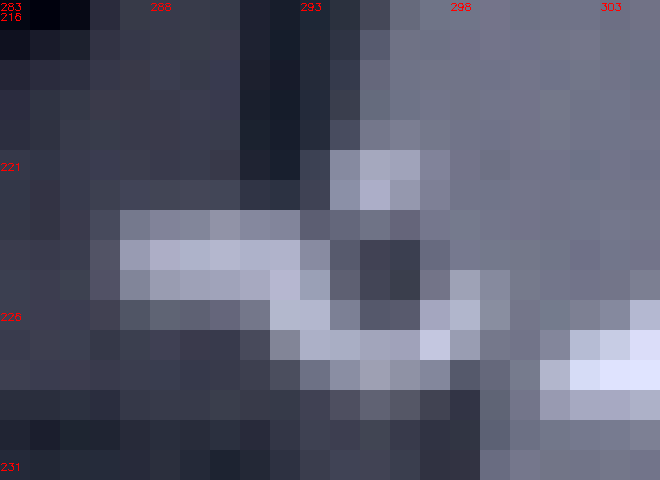

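Run:
```python
from h import *
import pickle
cs,ss=pickle.load(open('avg.pkl','rb')); c=cs[0]; s=ss[0]
print('top shoulder U',onz(c,[366,254],150),'L',onz(c,[362.2,256],40))
print('scene pinU',onz(s,[294.1,188.0],164),'shoU',onz(s,[294.4,192.2],150),'pinL',onz(s,[295.1,221.4],54),'shoL',onz(s,[295.5,224.7],40))
# tri
def tri(px1,px2):
    o1,d1=rays(c,px1);o2,d2=rays(s,px2);d1=d1[0]/np.linalg.norm(d1);d2=d2[0]/np.linalg.norm(d2)
    A=np.c_[d1,-d2];t=np.linalg.lstsq(A,o2-o1,rcond=None)[0];p=o1+d1*t[0];q=o2+d2*t[1];return (p+q)/2,np.linalg.norm(p-q)
print(tri([366,254],[294.4,192.2]))
# cabinet top from scene
for L,nm,u,v in((cs,'top',403,262),(ss,'scene',278,152)):
    g=np.mean([x['img'].astype(float) for x in L],0); col=np.median(g[v-4:v+5,u-4:u+5].reshape(-1,3),0)
    P=allpts(L[0]); m=((abs(g-col).max(2)<28)&(abs(P[...,2]-190)<8)).astype(np.uint8)
    m=cv2.morphologyEx(m,cv2.MORPH_CLOSE,np.ones((3,3)))
    l=cv2.connectedComponents(m,connectivity=4)[1]; mm=(l==l[v,u]).astype(np.uint8)
    q=onz(L[0],np.argwhere(mm)[:,::-1],190)[:,:2].astype(np.float32); r=cv2.minAreaRect(q); print(nm,r,q.mean(0),cv2.boxPoints(r).round(1).tolist())
```

```text
top shoulder U [[ 515.82226543 -114.5685099   150.        ]] L [[ 515.15898213 -114.01861583   40.        ]]
scene pinU [[ 520.47061231 -113.26890737  164.        ]] shoU [[ 519.60071798 -114.09849205  150.        ]] pinL [[ 519.9021209 -114.2866553   54.       ]] shoL [[ 518.25180618 -115.91046324   40.        ]]
(array([ 517.18365996, -115.60259559,  147.40736243]), np.float64(2.946770624485542))
top ((500.462890625, -217.70999145507812), (160.30677795410156, 91.93275451660156), 56.621543884277344) [ 500.0918 -217.7355] [[418.0, -259.3999938964844], [494.70001220703125, -309.8999938964844], [582.9000244140625, -176.10000610351562], [506.20001220703125, -125.5]]
scene ((506.1542663574219, -213.86029052734375), (167.9317169189453, 91.80062103271484), 56.75204849243164) [ 506.6173  -213.63113] [[421.70001220703125, -258.8999938964844], [498.5, -309.20001220703125], [590.5999755859375, -168.8000030517578], [513.7999877929688, -118.5]]
```

```bash
cat >> h.py <<'E'
def st():
    o=observe(); return o,np.array(o['ee_pos']),R.from_euler('xyz',o['orientation'],degrees=True)
def plan(p,Rt):
    o,p0,R0=st(); sh=R0.inv().apply(np.array(p)-p0)/120; rv=(R0.inv()*Rt).as_rotvec(degrees=True)/360
    print('t',round(o['t'],2),'pos',p0.round(1),'rpy',np.round(o['orientation'],2),'F',np.round(o['force'],1),'g',round(o['grip_width'],3))
    print('shift',sh.round(4),'turn',rv.round(4), 'mm',np.linalg.norm(np.array(p)-p0).round(1))
def toolR(yd_deg,lean):
    """tool rot for door whose +y dir is at yd_deg, top leaning toward +x_d by lean"""
    y=np.array([np.cos(np.radians(yd_deg)),np.sin(np.radians(yd_deg)),0]); xh=np.array([y[1],-y[0],0])
    L=np.radians(lean); z=np.cos(L)*np.array([0,0,1])+np.sin(L)*xh; x=np.cross(y,z)
    return R.from_matrix(np.c_[-x,y,-z])
E
python3 - <<'E'
from h import *
print(toolR(-86,17.4).as_euler('xyz',degrees=True))
o,p,R0=st()
plan([386,234,143],toolR(-86,17.4)); plan([300,-300,290],R0)
E
```

```text
[180.  -17.4   4. ]
t 0.4 pos [ 222.6 -502.9  250.2] rpy [-1.800e+02  1.000e-02 -6.612e+01] F [-0.3  0.1 -0.1] g 0.999
shift [-5.0637 -3.7305  0.8944] turn [ 0.0295  0.0422 -0.1932] mm 762.3
t 0.4 pos [ 222.6 -502.9  250.2] rpy [-1.800e+02  1.000e-02 -6.612e+01] F [-0.3  0.1 -0.1] g 0.999
shift [-1.285  -1.2739 -0.3315] turn [0. 0. 0.] mm 220.8
```

{"op": "play_rows", "data": {"steps": [[[-0.2, -0.2, -0.1, 0, 0, 0, 1], [-0.5, -0.45, -0.2, 0, 0, 0, 1], [-0.8, -0.75, -0.3, 0, 0, 0, 1], [-1, -1, -0.4, 0, 0, 0, 1], [-1, -1, -0.4, 0, 0, -0.02, 1], [-1, -1, -0.4, 0, 0, -0.04, 1], [-1, -1, -0.4, 0, 0, -0.06, 1], [-1, -1, -0.4, 0, 0, -0.08, 1]]]}}

```text
t: 1.2
ee_pos: [283.9, -344.3, 298.4]
orientation: [180.0, -0.0, -37.0]
force: [0.4, -0.8, 0.1]
grip_width: 0.998
```

Run:
```python
from h import *
plan([400,0,300],toolR(-86,0)); plan([400,200,260],toolR(-86,17.4))
```

```text
t 1.2 pos [ 283.9 -344.3  298.4] rpy [ 1.7999e+02 -2.0000e-02 -3.6990e+01] F [ 0.4 -0.8  0.1] g 0.998
shift [-0.9539 -2.8741 -0.0137] turn [ 0.     -0.     -0.1139] mm 363.4
t 1.2 pos [ 283.9 -344.3  298.4] rpy [ 1.7999e+02 -2.0000e-02 -3.6990e+01] F [ 0.4 -0.8  0.1] g 0.998
shift [-1.9569 -4.2053  0.3192] turn [ 0.0173  0.0462 -0.113 ] mm 557.9
```

{"op": "play_rows", "data": {"steps": [[[-0.1, -0.3, 0, 0, 0, -0.02, 1], [-0.3, -0.6, 0, 0, 0, -0.04, 1], [-0.4, -1, 0, 0, 0, -0.06, 1], [-0.4, -1, 0, 0, 0, -0.08, 1], [-0.4, -1, 0, 0, 0, -0.1, 1], [-0.4, -1, 0, 0, 0, -0.114, 1], [-0.4, -1, 0, 0, 0, -0.114, 1], [-0.4, -1, 0, 0, 0, -0.114, 1]]]}}

```text
t: 2.0
ee_pos: [317.7, -219.6, 298.5]
orientation: [180.0, -0.0, 3.9]
force: [0.8, -1.0, -0.3]
grip_width: 0.994
```

Run:
```python
from h import *
plan([386,120,290],toolR(-86,0)); plan([400,234,240],toolR(-86,17.4))
```

```text
t 2.0 pos [ 317.7 -219.6  298.5] rpy [ 1.7998e+02 -2.0000e-02  3.9400e+00] F [ 0.8 -1.  -0.3] g 0.994
shift [ 0.7619 -2.7842  0.0698] turn [ 0.0001 -0.     -0.0002] mm 346.5
t 2.0 pos [ 317.7 -219.6  298.5] rpy [ 1.7998e+02 -2.0000e-02  3.9400e+00] F [ 0.8 -1.  -0.3] g 0.994
shift [ 0.9434 -3.7241  0.4862] turn [ 0.0001  0.0483 -0.0002] mm 464.7
```

{"op": "play_rows", "data": {"steps": [[[0.1, -0.25, 0, 0, 0, 0, 1], [0.2, -0.6, 0, 0, 0, 0, 1], [0.3, -1, 0, 0, 0, 0, 1], [0.3, -1, 0, 0, 0, 0, 1], [0.3, -1, 0, 0, 0, 0, 1], [0.3, -1, 0, 0, 0, 0, 1], [0.3, -1, 0, 0, 0, 0, 1], [0.3, -1, 0, 0, 0, 0, 1]]]}}

```text
t: 2.8
ee_pos: [345.2, -98.7, 298.3]
orientation: [180.0, 0.0, 3.7]
force: [-0.3, -0.4, -0.3]
grip_width: 0.995
```

{"op": "play_rows", "data": {"steps": [[[0.1, -0.3, 0, 0, 0, 0, 1], [0.2, -0.6, 0, 0, 0, 0, 1], [0.3, -1, 0, 0, 0, 0, 1], [0.3, -1, 0, 0, 0, 0, 1], [0.3, -1, 0, 0, 0, 0, 1], [0.3, -1, 0, 0, 0, 0, 1], [0.3, -1, 0, 0, 0, 0, 1], [0.3, -1, 0, 0, 0, 0, 1]]]}}

```text
t: 3.6
ee_pos: [373.3, 22.0, 298.3]
orientation: [180.0, 0.0, 3.5]
force: [-0.2, 0.4, 0.0]
grip_width: 1.001
```

{"op": "play_rows", "data": {"steps": [[[0.1, -0.3, 0, 0, 0, 0, 1], [0.2, -0.6, 0, 0, 0, 0, 1], [0.3, -1, 0, 0, 0.016, 0, 1], [0.3, -1, 0, 0, 0.032, 0, 1], [0.3, -1, 0, 0, 0.048, 0, 1], [0.3, -1, 0, 0, 0.048, 0, 1], [0.3, -1, 0, 0, 0.048, 0, 1], [0.3, -1, 0, 0, 0.048, 0, 1]]]}}

```text
t: 4.4
ee_pos: [402.5, 143.3, 298.5]
orientation: [180.0, -17.2, 3.4]
force: [0.1, 0.1, -1.3]
grip_width: 1.003
```

Run:
```python
from h import *
y=np.array([.07,-.9976,0]);z=np.array([-.298,-.021,.954])
g=np.array([386,234,143.1])
plan(g+90*z,toolR(-86,17.4)); plan(g,toolR(-86,17.4))
```

```text
t 4.4 pos [402.5 143.3 298.5] rpy [179.97 -17.23   3.45] F [ 0.1  0.1 -1.3] g 1.003
shift [-0.4731 -0.7608  0.4599] turn [ 0.0005  0.0005 -0.0015] mm 120.8
t 4.4 pos [402.5 143.3 298.5] rpy [179.97 -17.23   3.45] F [ 0.1  0.1 -1.3] g 1.003
shift [-0.4711 -0.7635  1.2097] turn [ 0.0005  0.0005 -0.0015] mm 180.7
```

{"op": "play_rows", "data": {"steps": [[[-0.12, -0.2, 0.05, 0, 0, 0, 1], [-0.25, -0.45, 0.15, 0, 0, 0, 1], [-0.38, -0.65, 0.3, 0, 0, 0, 1], [-0.473, -0.762, 0.46, 0, 0, -0.0015, 1], [-0.473, -0.762, 0.46, 0, 0, -0.0015, 1], [-0.473, -0.762, 0.46, 0, 0, -0.0015, 1], [-0.473, -0.762, 0.46, 0, 0, -0.0015, 1], [-0.473, -0.762, 0.46, 0, 0, -0.0015, 1]]]}}

```text
t: 5.2
ee_pos: [360.4, 231.8, 230.6]
orientation: [179.9, -17.4, 3.9]
force: [-0.3, -0.1, 0.4]
grip_width: 0.999
```

Run:
```python
from h import *
plan([386,234,143.1],toolR(-86,17.4))
for n in('scene','top'):
    c=capture(n); q=proj(c,[st()[1]])[0]; print(q)
    x,y=q.astype(int); i=c['img'][max(0,y-70):y+80,max(0,x-90):x+90]
    cv2.imwrite(f'pics/pre_{n}.png',cv2.cvtColor(cv2.resize(i,None,fx=4,fy=4),cv2.COLOR_RGB2BGR)); print(x-90,y-70)
```

```text
t 5.2 pos [360.4 231.8 230.6] rpy [179.86 -17.37   3.88] F [-0.3 -0.1  0.4] g 0.999
shift [-0.0135 -0.0055  0.7601] turn [ 0.0005  0.0001 -0.0003] mm 91.2
[457.11222653 244.58337312]
367 174
[226.85599793 321.42913734]
136 251
```

View pics/pre_scene.png

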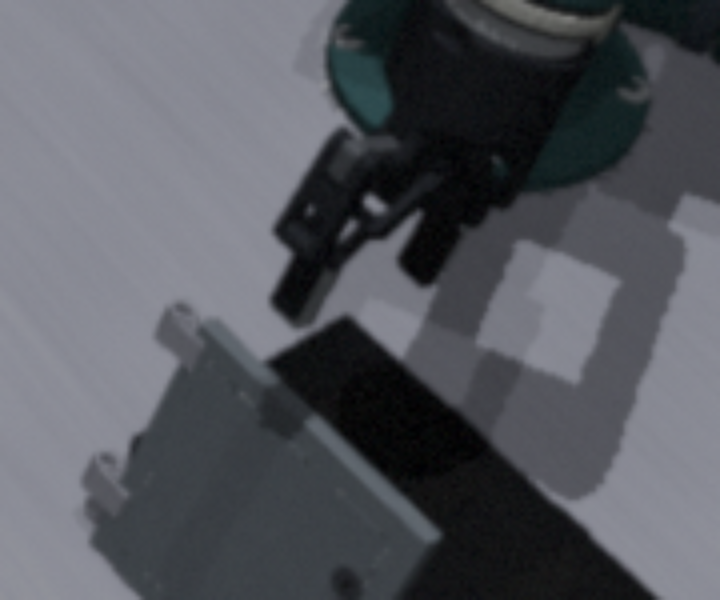

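View pics/pre_top.png

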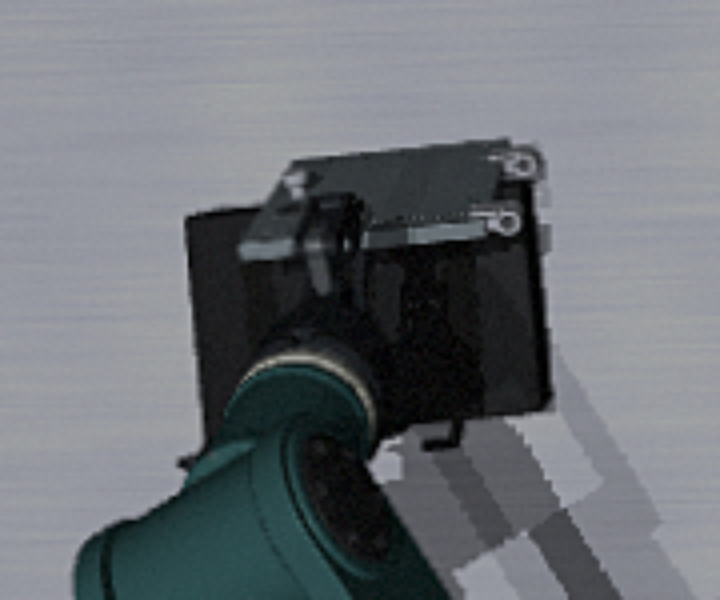

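{"op": "play_rows", "data": {"steps": [[[-0.005, -0.005, 0.1, 0, 0, 0, 1], [-0.01, -0.005, 0.25, 0, 0, 0, 1], [-0.013, -0.005, 0.4, 0, 0, 0, 1], [-0.013, -0.005, 0.55, 0, 0, 0, 1], [-0.013, -0.005, 0.68, 0, 0, 0, 1], [-0.013, -0.005, 0.76, 0, 0, 0, 1], [-0.013, -0.005, 0.76, 0, 0, 0, 1], [-0.013, -0.005, 0.76, 0, 0, 0, 1]]]}}

```text
t: 6.1
ee_pos: [385.8, 234.0, 142.8]
orientation: [179.9, -17.3, 3.9]
force: [0.5, 0.1, 0.5]
grip_width: 0.999
```

Run:
```python
from h import *
plan([386,234,143.1],toolR(-86,17.4))
for n in('scene','top'):
    c=capture(n); q=proj(c,[st()[1]])[0]; print(q)
    x,y=q.astype(int); i=c['img'][max(0,y-70):y+80,max(0,x-90):x+90]
    cv2.imwrite(f'pics/pre2_{n}.png',cv2.cvtColor(cv2.resize(i,None,fx=4,fy=4),cv2.COLOR_RGB2BGR)); print(x-90,y-70)
```

```text
t 6.1 pos [385.8 234.  142.8] rpy [179.85 -17.35   3.89] F [0.5 0.1 0.5] g 0.999
shift [ 0.0025  0.0001 -0.0014] turn [ 0.0005  0.0002 -0.0003] mm 0.3
[438.38130796 278.98060625]
348 208
[232.94958883 307.882709  ]
142 237
```

View pics/pre2_scene.png

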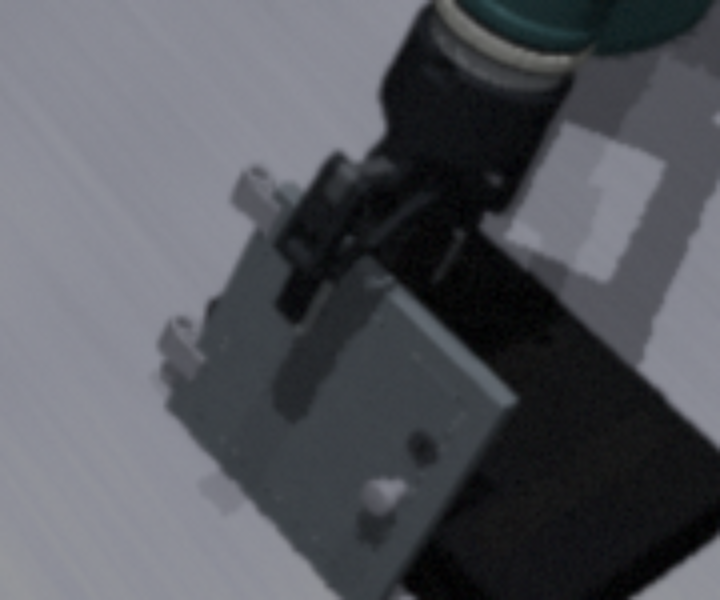

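View pics/pre2_top.png

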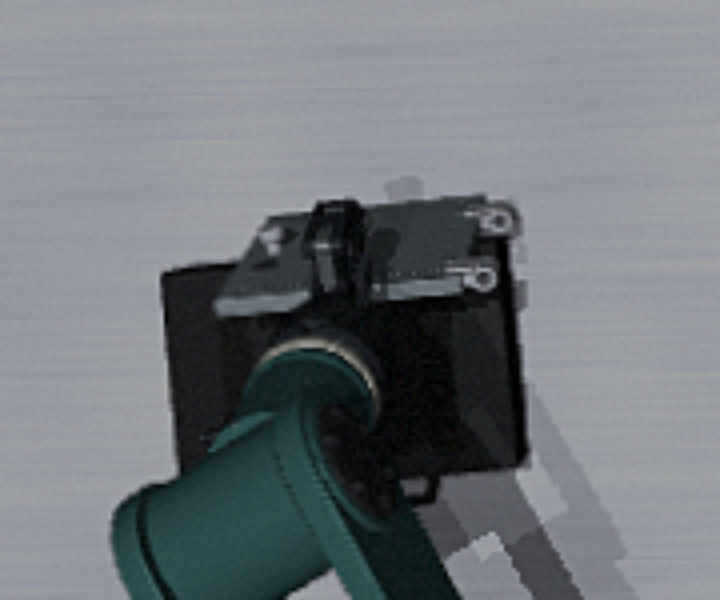

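The fingers straddle the panel: front finger at scene-crop (300,280), with the top edge between the jaws. Closing.

{"op": "play_rows", "data": {"steps": [[[0, 0, 0, 0, 0, 0, 0.7], [0, 0, 0, 0, 0, 0, 0.5], [0, 0, 0, 0, 0, 0, 0.3], [0, 0, 0, 0, 0, 0, 0.1], [0, 0, 0, 0, 0, 0, 0], [0, 0, 0, 0, 0, 0, 0], [0, 0, 0, 0, 0, 0, 0], [0, 0, 0, 0, 0, 0, 0]]]}}

```text
t: 7.0
ee_pos: [386.1, 234.3, 143.9]
orientation: [179.9, -17.4, 3.9]
force: [-0.7, -0.0, 1.7]
grip_width: 0.128
```

Run:
```python
from h import *
plan([386,234,143.1],toolR(-86,17.4))
```

```text
t 7.0 pos [386.1 234.3 143.9] rpy [179.9  -17.44   3.9 ] F [-0.7 -0.   1.7] g 0.128
shift [-0.0029  0.0027  0.0058] turn [ 0.0003 -0.0001 -0.0003] mm 0.8
```

{"op": "play_rows", "data": {"steps": [[[0.02, 0, -0.03, 0, 0, 0, 0], [0.05, 0, -0.1, 0, 0, 0, 0], [0.1, 0, -0.2, 0, 0, 0, 0], [0.15, 0, -0.35, 0, 0, 0, 0], [0.2, 0, -0.5, 0, 0, 0, 0], [0.25, 0, -0.6, 0, 0, 0, 0], [0.25, 0, -0.7, 0, 0, 0, 0], [0.25, 0, -0.7, 0, 0, 0, 0]]]}}

```text
t: 7.8
ee_pos: [390.1, 235.1, 235.4]
orientation: [-180.0, -17.6, 3.9]
force: [0.1, -0.7, -2.5]
grip_width: 0.136
```

Run:
```python
from h import *
o,p,R0=st()
plan(p,toolR(-86,0))
```

```text
t 7.8 pos [390.1 235.1 235.4] rpy [-180.    -17.64    3.87] F [ 0.1 -0.7 -2.5] g 0.136
shift [0. 0. 0.] turn [ 0.     -0.049  -0.0004] mm 0.0
```

{"op": "play_rows", "data": {"steps": [[[0, 0.05, 0, 0, -0.01, 0, 0], [0, 0.15, 0, 0, -0.02, 0, 0], [0, 0.3, 0, 0, -0.03, 0, 0], [0, 0.45, 0, 0, -0.04, 0, 0], [0, 0.6, 0, 0, -0.049, 0, 0], [0, 0.75, 0, 0, -0.049, 0, 0], [0, 0.9, 0, 0, -0.049, 0, 0], [0, 1, 0, 0, -0.049, 0, 0]]]}}

```text
t: 8.6
ee_pos: [398.1, 114.3, 234.5]
orientation: [180.0, 0.1, 3.8]
force: [0.6, 0.5, -2.7]
grip_width: 0.131
```

Run:
```python
from h import *
plan([414,-19,235],toolR(-43.4,0))
```

```text
t 8.6 pos [398.1 114.3 234.5] rpy [1.7996e+02 7.0000e-02 3.8200e+00] F [ 0.6  0.5 -2.7] g 0.131
shift [ 0.058   1.117  -0.0038] turn [ 0.      0.0002 -0.1188] mm 134.2
```

{"op": "play_rows", "data": {"steps": [[[0, 0.1, 0, 0, 0, -0.018, 0], [0.01, 0.25, 0, 0, 0, -0.036, 0], [0.02, 0.4, 0, 0, 0, -0.054, 0], [0.03, 0.55, 0, 0, 0, -0.072, 0], [0.04, 0.7, 0, 0, 0, -0.09, 0], [0.05, 0.8, 0, 0, 0, -0.108, 0], [0.05, 0.9, 0, 0, 0, -0.1188, 0], [0.05, 0.9, 0, 0, 0, -0.1188, 0]]]}}

```text
t: 9.4
ee_pos: [411.3, 6.0, 234.0]
orientation: [-180.0, 0.1, 46.5]
force: [0.1, 0.4, -2.7]
grip_width: 0.13
```

```bash
cat > look.py <<'E'
from h import *
import sys,pickle
n=sys.argv[1]; 
o,p,R0=st()
plan(p,toolR(-43.4,0))
def crop(L,x0,y0,w,h,nm,k):
    x0=max(0,int(x0));y0=max(0,int(y0))
    i=np.mean([c['img'][y0:y0+h,x0:x0+w].astype(float) for c in L],0)
    i=np.clip((i-i.min())*255/(i.max()-i.min()),0,255).astype(np.uint8)
    i=cv2.resize(i,None,fx=k,fy=k,interpolation=cv2.INTER_CUBIC)
    for u in range(0,w,10): cv2.putText(i,str(x0+u),(u*k,10),0,.35,(255,0,0))
    for v in range(0,h,10): cv2.putText(i,str(y0+v),(0,v*k+k//2+5),0,.35,(255,0,0))
    cv2.imwrite('pics/'+nm+'.png',cv2.cvtColor(i,cv2.COLOR_RGB2BGR))
cs=[capture('top')]; ss=[capture('scene')]
pickle.dump((cs,ss),open(n+'.pkl','wb'))
q=proj(cs[0],p+R0.apply([0,40,40]))[0]; crop(cs,q[0]-50,q[1]-37,100,75,n+'T',8)
q=proj(ss[0],p+R0.apply([0,20,60]))[0]; crop(ss,q[0]-60,q[1]-70,120,120,n+'S',6 if 0 else 5)
E
python3 look.py a1
```

```text
t 9.4 pos [411.3   6.  234. ] rpy [-1.7998e+02  1.1000e-01  4.6460e+01] F [ 0.1  0.4 -2.7] g 0.13
shift [0. 0. 0.] turn [-0.0001  0.0003 -0.0004] mm 0.0
```

View pics/a1T.png

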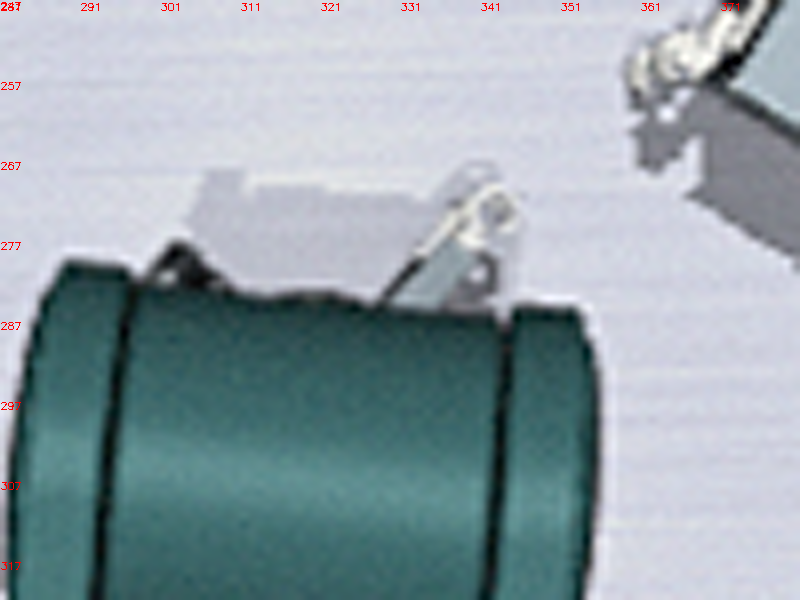

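View pics/a1S.png

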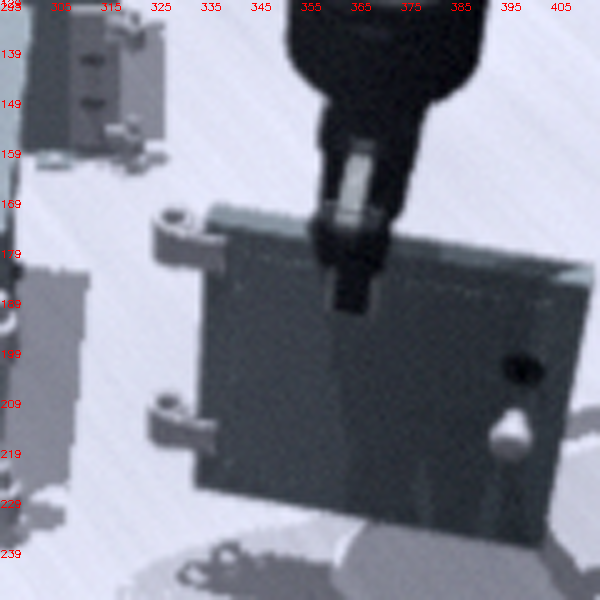

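```bash
cat > zoom.py <<'E'
from h import *
import pickle,sys
def zoom(c,cx,cy,w,h,nm,k):
    x0=int(cx-w/2);y0=int(cy-h/2); i=c['img'][y0:y0+h,x0:x0+w].astype(float)
    i=np.clip((i-i.min())*255/(i.max()-i.min()),0,255).astype(np.uint8)
    i=cv2.resize(i,None,fx=k,fy=k,interpolation=cv2.INTER_NEAREST)
    for u in range(0,w,5): cv2.putText(i,str(x0+u),(u*k,10),0,.35,(255,0,0))
    for v in range(0,h,5): cv2.putText(i,str(y0+v),(0,v*k+k//2+5),0,.35,(255,0,0))
    return cv2.cvtColor(i,cv2.COLOR_RGB2BGR)
E
python3 - <<'E'
from zoom import *
cs,ss=pickle.load(open('a1.pkl','rb')); c=cs[0];s=ss[0]
a=np.radians(-43.54); y=np.array([np.cos(a),np.sin(a),0]); T=np.array([411.3,6,234])
for nm,d in(('Utop',(79,158-148)),('Ltop',(79,48-148)),('cornerTopFree',(-95,16)),('cornerTopHinge',(65,16)),('botHinge',(65,-148))):
    P=T+y*d[0]+[0,0,d[1]]; print(nm,P.round(1),'top',proj(c,P)[0].round(2),'scene',proj(s,P)[0].round(2))
A=zoom(c,342,272,24,20,'',15);B=zoom(s,330,175,24,20,'',15);C=zoom(s,328,210,24,20,'',15);D=zoom(s,412,184,24,20,'',15)
cv2.imwrite('pics/z1.png',np.vstack([np.hstack([A,B]),np.hstack([C,D])]))
E
```

```text
Utop [468.6 -48.4 244. ] top [342.51 272.94] scene [330.19 170.22]
Ltop [468.6 -48.4 134. ] top [340.8  273.07] scene [328.73 207.49]
cornerTopFree [342.4  71.4 250. ] top [293.15 328.26] scene [414.55 182.21]
cornerTopHinge [458.4 -38.8 250. ] top [338.66 277.37] scene [336.91 169.14]
botHinge [458.4 -38.8  86. ] top [336.72 276.96] scene [334.11 223.27]
```

View pics/z1.png

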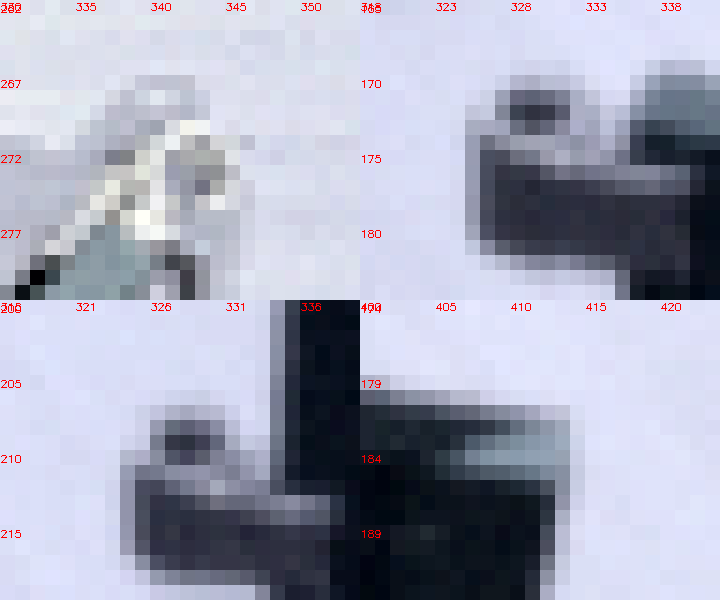

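Run:
```python
from h import *
import pickle
cs,ss=pickle.load(open('avg.pkl','rb')); c=cs[0]; s=ss[0]
b=np.array([-1.25,1.5])
for px,z in(([294.1,188.0],164),([294.4,192.2],150),([295.1,221.4],54),([295.5,224.7],40)): print(z,onz(s,np.array(px)-b,z))
```

```text
164 [[ 515.74994484 -116.16083032  164.        ]]
150 [[ 514.85060328 -116.98537906  150.        ]]
54 [[ 514.98044311 -117.12500574   54.        ]]
40 [[ 513.29438337 -118.75062109   40.        ]]
```

Run:
```python
from h import *
plan([458.2,-60.4,186],toolR(-43.4,0))
```

```text
t 9.5 pos [411.2   7.2 234.2] rpy [-1.7993e+02  6.0000e-02  4.6480e+01] F [ 0.9  0.2 -2.9] g 0.13
shift [-0.1383  0.6725  0.401 ] turn [-0.0002  0.0002 -0.0003] mm 95.4
```

{"op": "play_rows", "data": {"steps": [[[0, 0, 0.1, 0, 0, 0, 0], [0, 0, 0.25, 0, 0, 0, 0], [0, 0.05, 0.4, 0, 0, 0, 0], [-0.03, 0.15, 0.4, 0, 0, 0, 0], [-0.06, 0.3, 0.4, 0, 0, 0, 0], [-0.1, 0.45, 0.4, 0, 0, 0, 0], [-0.138, 0.55, 0.4, 0, 0, 0, 0], [-0.138, 0.55, 0.4, 0, 0, 0, 0]]]}}

```text
t: 10.3
ee_pos: [448.3, -51.6, 186.4]
orientation: [-180.0, 0.1, 46.4]
force: [0.3, 0.4, -2.5]
grip_width: 0.131
```

```bash
python3 look.py a2;python3 - <<'E'
from h import *
plan([458.2,-60.4,186],toolR(-43.4,0))
E
```

```text
t 10.3 pos [448.3 -51.6 186.4] rpy [-1.7997e+02  7.0000e-02  4.6370e+01] F [ 0.3  0.4 -2.5] g 0.131
shift [0. 0. 0.] turn [-0.0001  0.0002 -0.0006] mm 0.0
t 10.4 pos [447.4 -50.1 186.2] rpy [-1.7989e+02  4.0000e-02  4.6450e+01] F [-0.3 -0.8 -2.8] g 0.13
shift [-0.0003  0.1239  0.0014] turn [-0.0003  0.0001 -0.0004] mm 14.9
```

View pics/a2T.png

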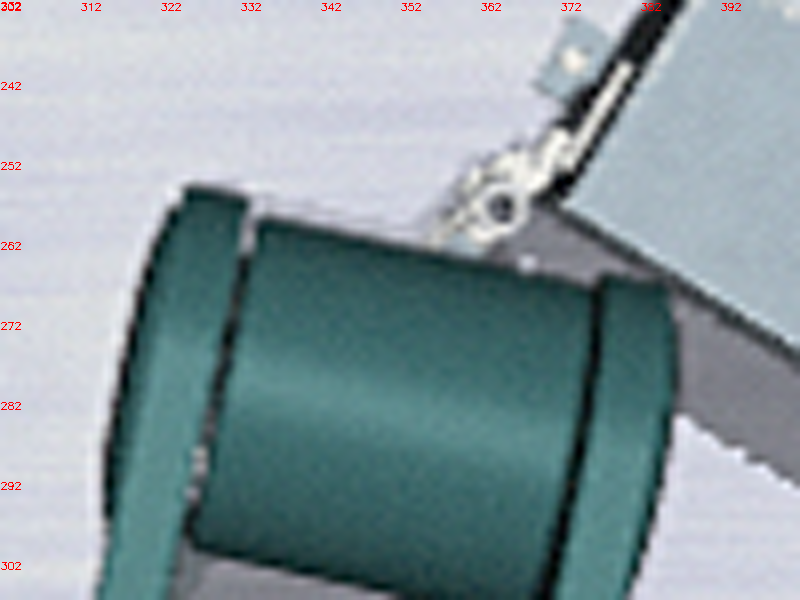

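View pics/a2S.png

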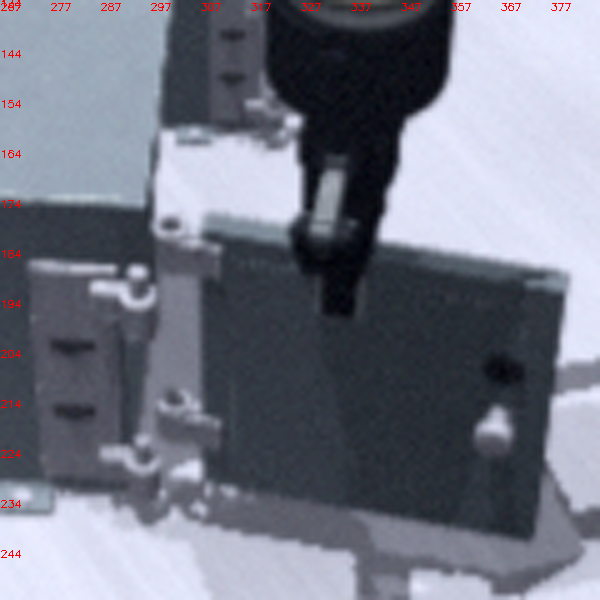

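Run:
```python
from zoom import *
cs,ss=pickle.load(open('a2.pkl','rb')); c=cs[0];s=ss[0]
A=zoom(c,364,257,24,20,'',15);B=zoom(s,299,185,24,20,'',15);C=zoom(s,299,220,24,20,'',15)
cv2.imwrite('pics/z2.png',np.vstack([np.hstack([A,B]),np.hstack([C,C*0])]))
```

```text
(no output)
```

View pics/z2.png

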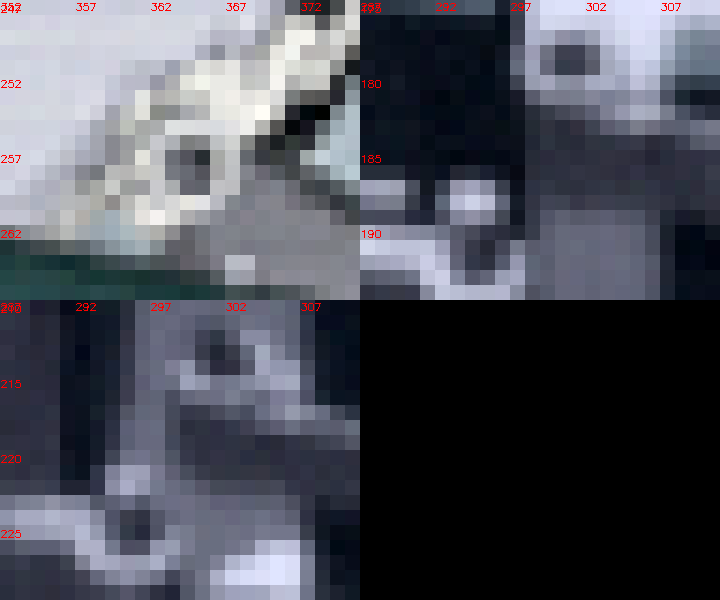

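Run:
```python
from h import *
import pickle
cs,ss=pickle.load(open('a2.pkl','rb')); c=cs[0];s=ss[0]
a=np.radians(-43.55); y=np.array([np.cos(a),np.sin(a),0]); T=np.array([447.6,-50.4,186.2]); K=(T+y*79)
print('K model',K)
for nm,cc,px,z in(('T',c,[364.1,257.8],196.2),('SU',s,[300.7,178.2],196.2),('SL',s,[301.2,212.9],86.2)):
    q=onz(cc,px,z)[0]; print(nm,q.round(1),'bias',(q-K)[:2].round(1))
print('pins: T',onz(c,[366,254],150)[0].round(1),onz(c,[362.2,256],40)[0].round(1),'S',onz(s,[293.9,187.8],164)[0].round(1),onz(s,[295,221.5],54)[0].round(1))
```

```text
K model [ 504.85709798 -104.82999844  186.2       ]
T [ 504.6 -105.1  196.2] bias [-0.3 -0.3]
SU [ 508.9 -103.1  196.2] bias [4.  1.7]
SL [ 508.4 -104.4   86.2] bias [3.5 0.4]
pins: T [ 515.8 -114.6  150. ] [ 515.2 -114.    40. ] S [ 520.6 -114.1  164. ] [ 520.3 -114.1   54. ]
```

Run:
```python
from h import *
plan([459.1,-60.3,182],toolR(-43.4,0))
```

```text
t 10.4 pos [447.4 -50.1 186.2] rpy [-1.7989e+02  4.0000e-02  4.6450e+01] F [-0.3 -0.8 -2.8] g 0.13
shift [0.0055 0.1288 0.0347] turn [-0.0003  0.0001 -0.0004] mm 16.0
```

{"op": "play_rows", "data": {"steps": [[[0.002, 0.04, 0, 0, 0, 0, 0], [0.004, 0.08, 0, 0, 0, 0, 0], [0.006, 0.11, 0.01, 0, 0, 0, 0], [0.006, 0.129, 0.02, 0, 0, 0, 0], [0.006, 0.129, 0.03, 0, 0, 0, 0], [0.006, 0.129, 0.035, 0, 0, 0, 0], [0.006, 0.129, 0.035, 0, 0, 0, 0], [0.006, 0.129, 0.035, 0, 0, 0, 0]]]}}

```text
t: 11.2
ee_pos: [459.1, -60.2, 182.0]
orientation: [-179.9, 0.0, 46.5]
force: [0.9, -0.7, -2.6]
grip_width: 0.131
```

```bash
python3 look.py a3;python3 - <<'E'
from zoom import *
plan([459.1,-60.3,182],toolR(-43.4,0))
cs,ss=pickle.load(open('a3.pkl','rb')); c=cs[0];s=ss[0]
A=zoom(c,368,254,24,20,'',15);B=zoom(s,295,182,24,20,'',15);C=zoom(s,295,217,24,20,'',15)
cv2.imwrite('pics/z3.png',np.vstack([np.hstack([A,B]),np.hstack([C,C*0])]))
E
```

```text
t 11.2 pos [459.1 -60.2 182. ] rpy [-1.7989e+02  4.0000e-02  4.6450e+01] F [ 0.9 -0.7 -2.6] g 0.131
shift [0. 0. 0.] turn [-0.0003  0.0001 -0.0004] mm 0.0
t 11.3 pos [459.1 -60.2 182. ] rpy [-1.7989e+02  4.0000e-02  4.6450e+01] F [-0.  -0.4 -3.7] g 0.134
shift [-0.0006  0.0001  0.0003] turn [-0.0003  0.0001 -0.0004] mm 0.1
```

View pics/z3.png

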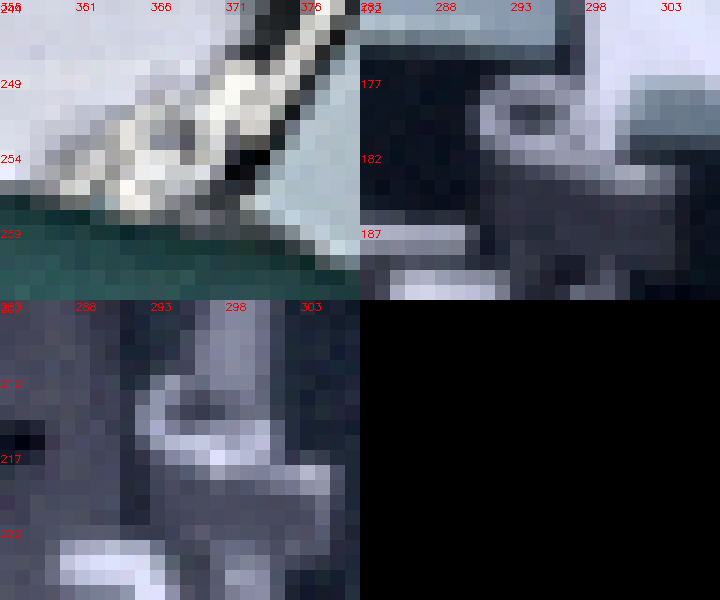

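View pics/a3S.png

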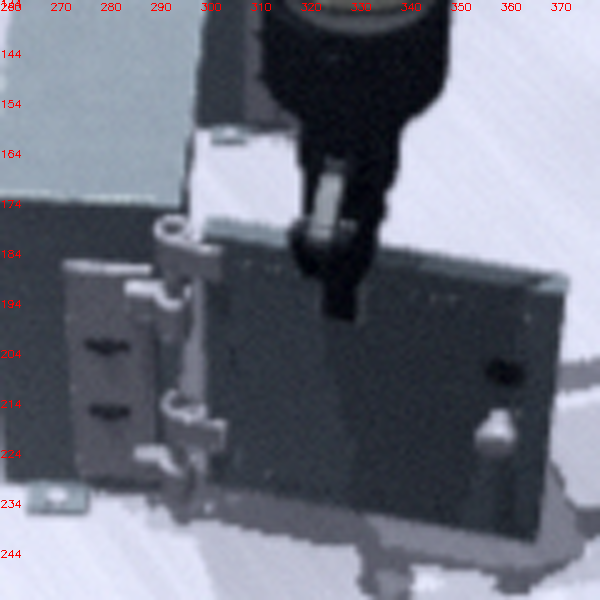

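{"op": "play_rows", "data": {"steps": [[[0, 0, 0.006, 0, 0, 0, 0], [0, 0, 0.012, 0, 0, 0, 0], [0, 0, 0.018, 0, 0, 0, 0], [0, 0, 0.024, 0, 0, 0, 0], [0, 0, 0.03, 0, 0, 0, 0], [0, 0, 0.035, 0, 0, 0, 0], [0, 0, 0.035, 0, 0, 0, 0], [0, 0, 0.035, 0, 0, 0, 0]]]}}

```text
t: 12.1
ee_pos: [459.1, -60.2, 177.8]
orientation: [-179.9, 0.0, 46.5]
force: [0.3, 0.4, -3.0]
grip_width: 0.13
```

{"op": "play_rows", "data": {"steps": [[[0, 0, 0.003, 0, 0, 0, 0], [0, 0, 0.005, 0, 0, 0, 0], [0, 0, 0.007, 0, 0, 0, 0], [0, 0, 0.009, 0, 0, 0, 0], [0, 0, 0.011, 0, 0, 0, 0], [0, 0, 0.013, 0, 0, 0, 0], [0, 0, 0.013, 0, 0, 0, 0], [0, 0, 0.013, 0, 0, 0, 0]]]}}

```text
t: 12.9
ee_pos: [459.2, -60.2, 176.3]
orientation: [-179.9, 0.0, 46.5]
force: [0.7, 0.2, -3.2]
grip_width: 0.135
```

{"op": "play_rows", "data": {"steps": [[[0, 0, 0.002, 0, 0, 0, 0], [0, 0, 0.004, 0, 0, 0, 0], [0, 0, 0.006, 0, 0, 0, 0], [0, 0, 0.008, 0, 0, 0, 0], [0, 0, 0.01, 0, 0, 0, 0], [0, 0, 0.01, 0, 0, 0, 0], [0, 0, 0.01, 0, 0, 0, 0], [0, 0, 0.01, 0, 0, 0, 0]]]}}

```text
t: 13.7
ee_pos: [459.2, -60.3, 175.1]
orientation: [-179.9, 0.0, 46.4]
force: [-0.8, -1.0, -2.9]
grip_width: 0.13
```

{"op": "play_rows", "data": {"steps": [[[0, 0, 0.002, 0, 0, 0, 0], [0, 0, 0.004, 0, 0, 0, 0], [0, 0, 0.006, 0, 0, 0, 0], [0, 0, 0.008, 0, 0, 0, 0], [0, 0, 0.01, 0, 0, 0, 0], [0, 0, 0.01, 0, 0, 0, 0], [0, 0, 0.01, 0, 0, 0, 0], [0, 0, 0.01, 0, 0, 0, 0]]]}}

```text
t: 14.5
ee_pos: [459.2, -60.3, 173.9]
orientation: [-179.9, 0.0, 46.4]
force: [-0.0, 0.1, -2.4]
grip_width: 0.136
```

{"op": "play_rows", "data": {"steps": [[[0, 0, 0.002, 0, 0, 0, 0], [0, 0, 0.004, 0, 0, 0, 0], [0, 0, 0.006, 0, 0, 0, 0], [0, 0, 0.008, 0, 0, 0, 0], [0, 0, 0.01, 0, 0, 0, 0], [0, 0, 0.01, 0, 0, 0, 0], [0, 0, 0.01, 0, 0, 0, 0], [0, 0, 0.01, 0, 0, 0, 0]]]}}

```text
t: 15.3
ee_pos: [459.2, -60.3, 172.6]
orientation: [-179.9, 0.0, 46.4]
force: [0.6, 0.0, -2.9]
grip_width: 0.133
```

```bash
python3 look.py a4;python3 - <<'E'
from zoom import *
plan([459.1,-60.3,182],toolR(-43.4,0))
cs,ss=pickle.load(open('a4.pkl','rb')); c=cs[0];s=ss[0]
A=zoom(c,368,254,24,20,'',15);B=zoom(s,295,184,24,20,'',15);C=zoom(s,295,219,24,20,'',15)
cv2.imwrite('pics/z4.png',np.vstack([np.hstack([A,B]),np.hstack([C,C*0])]))
E
```

```text
t 15.3 pos [459.2 -60.3 172.6] rpy [-1.799e+02  4.000e-02  4.645e+01] F [ 0.6  0.  -2.9] g 0.133
shift [0. 0. 0.] turn [-0.0003  0.0001 -0.0004] mm 0.0
t 15.4 pos [459.2 -60.3 172.7] rpy [-1.799e+02  4.000e-02  4.645e+01] F [ 0.2  0.  -3.9] g 0.136
shift [-0.0009 -0.0004 -0.0778] turn [-0.0003  0.0001 -0.0004] mm 9.3
```

View pics/z4.png

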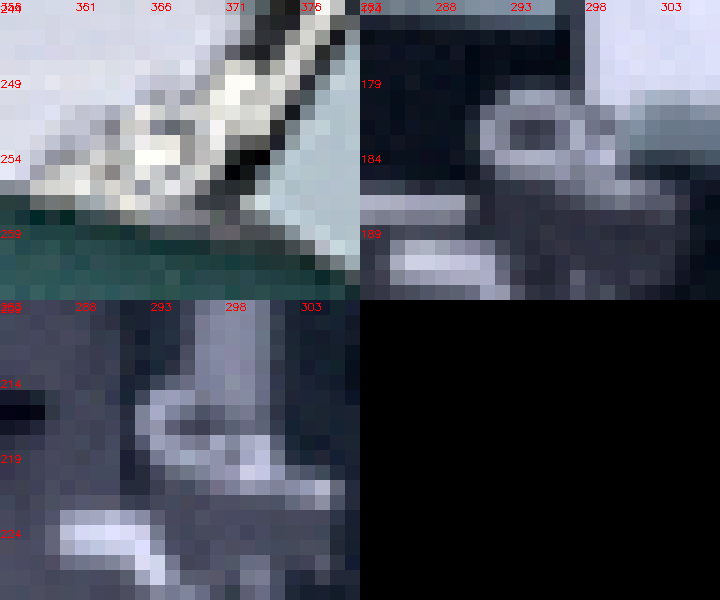

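View pics/a4S.png

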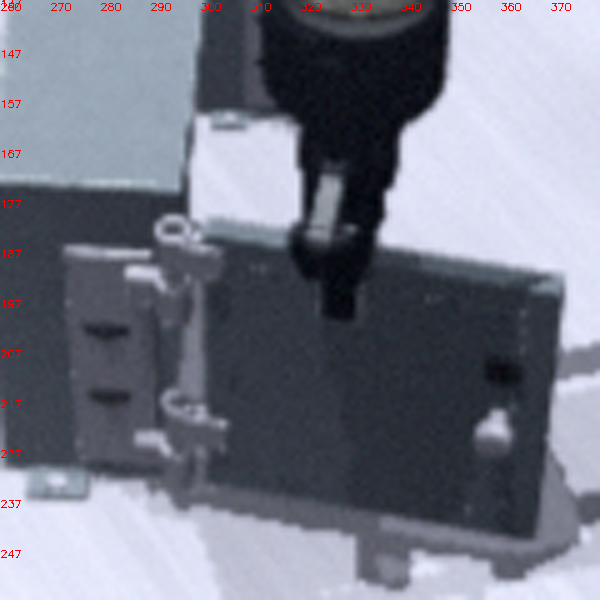

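{"op": "play_rows", "data": {"steps": [[[0, 0, 0.002, 0, 0, 0, 0], [0, 0, 0.004, 0, 0, 0, 0], [0, 0, 0.006, 0, 0, 0, 0], [0, 0, 0.008, 0, 0, 0, 0], [0, 0, 0.01, 0, 0, 0, 0], [0, 0, 0.012, 0, 0, 0, 0], [0, 0, 0.014, 0, 0, 0, 0], [0, 0, 0.014, 0, 0, 0, 0]]]}}

```text
t: 16.2
ee_pos: [459.2, -60.3, 170.9]
orientation: [-179.9, 0.0, 46.5]
force: [0.5, -0.3, -3.5]
grip_width: 0.133
```

{"op": "play_rows", "data": {"steps": [[[0, 0, 0.002, 0, 0, 0, 0], [0, 0, 0.004, 0, 0, 0, 0], [0, 0, 0.006, 0, 0, 0, 0], [0, 0, 0.008, 0, 0, 0, 0], [0, 0, 0.01, 0, 0, 0, 0], [0, 0, 0.012, 0, 0, 0, 0], [0, 0, 0.014, 0, 0, 0, 0], [0, 0, 0.014, 0, 0, 0, 0]]]}}

```text
t: 17.0
ee_pos: [459.2, -60.3, 169.2]
orientation: [-179.9, 0.0, 46.5]
force: [0.6, 0.1, -3.7]
grip_width: 0.132
```

{"op": "play_rows", "data": {"steps": [[[0, 0, 0.003, 0, 0, 0, 0], [0, 0, 0.006, 0, 0, 0, 0], [0, 0, 0.009, 0, 0, 0, 0], [0, 0, 0.012, 0, 0, 0, 0], [0, 0, 0.015, 0, 0, 0, 0], [0, 0, 0.018, 0, 0, 0, 0], [0, 0, 0.021, 0, 0, 0, 0], [0, 0, 0.021, 0, 0, 0, 0]]]}}

```text
t: 17.8
ee_pos: [459.2, -60.3, 166.6]
orientation: [-179.9, 0.0, 46.5]
force: [1.3, -1.0, -4.0]
grip_width: 0.131
```

{"op": "play_rows", "data": {"steps": [[[0, 0, 0.002, 0, 0, 0, 0], [0, 0, 0.004, 0, 0, 0, 0], [0, 0, 0.006, 0, 0, 0, 0], [0, 0, 0.008, 0, 0, 0, 0], [0, 0, 0.01, 0, 0, 0, 0], [0, 0, 0.012, 0, 0, 0, 0], [0, 0, 0.014, 0, 0, 0, 0], [0, 0, 0.014, 0, 0, 0, 0]]]}}

```text
t: 18.6
ee_pos: [459.2, -60.3, 164.9]
orientation: [-179.9, 0.0, 46.5]
force: [0.2, -1.4, -3.3]
grip_width: 0.132
```

{"op": "play_rows", "data": {"steps": [[[0, 0, 0.002, 0, 0, 0, 0], [0, 0, 0.004, 0, 0, 0, 0], [0, 0, 0.006, 0, 0, 0, 0], [0, 0, 0.008, 0, 0, 0, 0], [0, 0, 0.01, 0, 0, 0, 0], [0, 0, 0.01, 0, 0, 0, 0], [0, 0, 0.01, 0, 0, 0, 0], [0, 0, 0.01, 0, 0, 0, 0]]]}}

```text
t: 19.4
ee_pos: [459.2, -60.3, 163.7]
orientation: [-179.9, 0.0, 46.5]
force: [0.4, 0.2, -2.8]
grip_width: 0.132
```

{"op": "play_rows", "data": {"steps": [[[0, 0, 0.002, 0, 0, 0, 0], [0, 0, 0.004, 0, 0, 0, 0], [0, 0, 0.006, 0, 0, 0, 0], [0, 0, 0.008, 0, 0, 0, 0], [0, 0, 0.008, 0, 0, 0, 0], [0, 0, 0.008, 0, 0, 0, 0], [0, 0, 0.008, 0, 0, 0, 0], [0, 0, 0.008, 0, 0, 0, 0]]]}}

```text
t: 20.2
ee_pos: [459.2, -60.2, 163.0]
orientation: [-179.9, 0.0, 46.5]
force: [-1.2, 0.7, 1.3]
grip_width: 0.13
```

```bash
python3 look.py a5;python3 - <<'E'
from zoom import *
plan([459.1,-60.3,182],toolR(-43.4,0))
cs,ss=pickle.load(open('a5.pkl','rb')); c=cs[0];s=ss[0]
B=zoom(s,295,190,24,20,'',15);C=zoom(s,295,225,24,20,'',15)
cv2.imwrite('pics/z5.png',np.hstack([B,C]))
E
```

```text
t 20.2 pos [459.2 -60.2 163. ] rpy [-1.7991e+02  3.0000e-02  4.6460e+01] F [-1.2  0.7  1.3] g 0.13
shift [0. 0. 0.] turn [-0.0003  0.0001 -0.0004] mm 0.0
t 20.3 pos [459.2 -60.2 163. ] rpy [-1.7991e+02  3.0000e-02  4.6460e+01] F [-1.1  1.2  1.2] g 0.136
shift [-0.0013 -0.0005 -0.1583] turn [-0.0003  0.0001 -0.0004] mm 19.0
```

View pics/a5S.png

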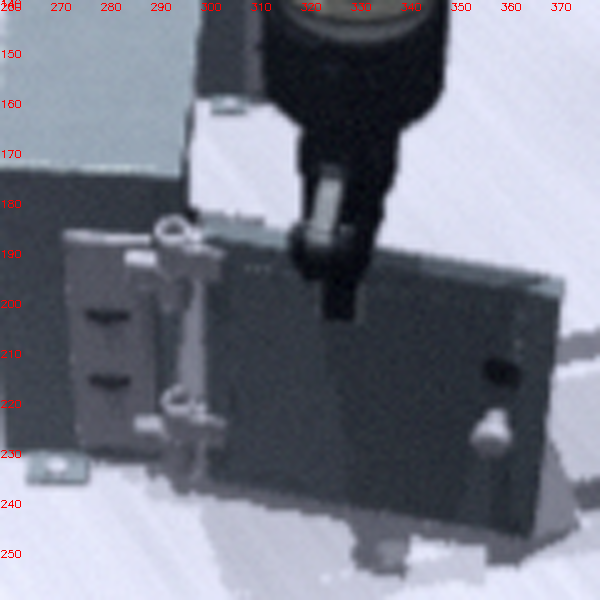

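{"op": "play_rows", "data": {"steps": [[[0, 0, 0.001, 0, 0, 0, 0], [0, 0, 0.002, 0, 0, 0, 0], [0, 0, 0.003, 0, 0, 0, 0], [0, 0, 0.003, 0, 0, 0, 0], [0, 0, 0.003, 0, 0, 0, 0], [0, 0, 0.003, 0, 0, 0, 0], [0, 0, 0.003, 0, 0, 0, 0], [0, 0, 0.003, 0, 0, 0, 0]]]}}

```text
t: 21.1
ee_pos: [459.3, -60.2, 162.8]
orientation: [-179.9, 0.0, 46.5]
force: [-2.8, 1.6, 2.9]
grip_width: 0.132
```

Run:
```python
from h import *
import pickle
plan([459.1,-60.3,182],toolR(-43.4,0))
cs,ss=pickle.load(open('a5.pkl','rb')); s=ss[0]
# predicted scene px of knuckle tops and door corners if fully seated, with scene bias
a=np.radians(-43.54); y=np.array([np.cos(a),np.sin(a),0]); H=np.array([459.2,-60.2,0])+79*y
for h in (0,6,12):
  for nm,d,z in(('Utop',0,172),('Ltop',0,62),('freeTop',-174,178),('freeBot',-174,14)): print(h,nm,(proj(s,H+y*d+[0,0,z+h])[0]+[-1.25,1.5]).round(1),end=' ')
  print()
```

```text
t 21.1 pos [459.3 -60.2 162.8] rpy [-1.7991e+02  2.0000e-02  4.6460e+01] F [-2.8  1.6  2.9] g 0.132
shift [-0.0018 -0.0005 -0.1596] turn [-0.0002  0.     -0.0004] mm 19.2
0 Utop [294.1 185.9] 0 Ltop [295. 220.] 0 freeTop [371.9 197.5] 0 freeBot [365.7 246.8] 
6 Utop [294.  183.9] 6 Ltop [294.9 218.2] 6 freeTop [372.2 195.5] 6 freeBot [365.9 245.2] 
12 Utop [294.  181.9] 12 Ltop [294.9 216.5] 12 freeTop [372.4 193.4] 12 freeBot [366.1 243.5]
```

Force rose as the knuckles landed (z 163). The scene view matches the seated prediction: upper knuckle at (294.6,186) against a predicted (294.1,185.9), lower edge corner (367,247) against (365.7,246.8). Releasing.

{"op": "play_rows", "data": {"steps": [[[0, 0, 0, 0, 0, 0, 0.05], [0, 0, 0, 0, 0, 0, 0.2], [0, 0, 0, 0, 0, 0, 0.25], [0, 0, 0, 0, 0, 0, 0.4], [0, 0, 0, 0, 0, 0, 0.6], [0, 0, 0, 0, 0, 0, 0.7], [0, 0, 0, 0, 0, 0, 0.7], [0, 0, 0, 0, 0, 0, 0.7]]]}}

```text
t: 21.9
ee_pos: [459.3, -60.2, 162.8]
orientation: [-179.9, 0.0, 46.5]
force: [-0.1, -0.1, -0.2]
grip_width: 0.698
```

```bash
python3 look.py a6
```

```text
t 21.9 pos [459.3 -60.2 162.8] rpy [-1.7992e+02  2.0000e-02  4.6460e+01] F [-0.1 -0.1 -0.2] g 0.698
shift [0. 0. 0.] turn [-0.0002  0.     -0.0004] mm 0.0
```

View pics/a6S.png

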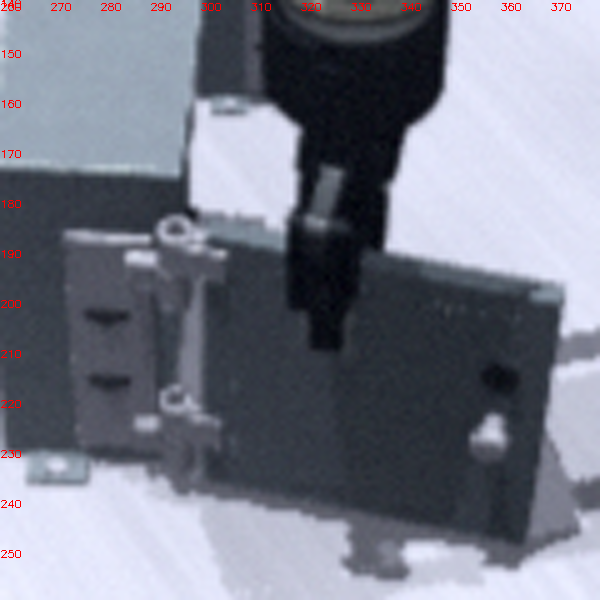

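{"op": "play_rows", "data": {"steps": [[[0, 0, -0.05, 0, 0, 0, 0.7], [0, 0, -0.15, 0, 0, 0, 0.7], [0, 0, -0.3, 0, 0, 0, 0.7], [0, 0, -0.45, 0, 0, 0, 0.7], [0, 0, -0.6, 0, 0, 0, 0.5], [0.2, -0.2, -0.6, 0, 0, 0, 0.3], [0.4, -0.4, -0.6, 0, 0, 0, 0], [0.6, -0.5, -0.6, 0, 0, 0, 0]]]}}

```text
t: 22.8
ee_pos: [465.3, 34.6, 236.9]
orientation: [180.0, -0.1, 46.5]
force: [1.1, -0.8, 0.9]
grip_width: 0.016
```

```bash
cat > sw.py <<'E'
from h import *
H=np.array([516.5,-114.7])
def C(th,d=22,r=130,z=154):
    u=np.radians(236.6-th); n=np.radians(146.6-th)
    return np.r_[H+r*np.array([np.cos(u),np.sin(u)])+d*np.array([np.cos(n),np.sin(n)]),z]
def T(yaw): return R.from_euler('xyz',[180,0,yaw],degrees=True)
E
python3 - <<'E'
from sw import *
plan(C(100,65),T(46)); plan(C(100,25),T(46))
E
python3 look.py a7
```

```text
t 22.8 pos [465.3  34.6 236.9] rpy [ 1.7999e+02 -1.0000e-01  4.6460e+01] F [ 1.1 -0.8  0.9] g 0.016
shift [-0.0707  0.0815  0.6905] turn [ 0.     -0.0003  0.0013] mm 83.9
t 22.8 pos [465.3  34.6 236.9] rpy [ 1.7999e+02 -1.0000e-01  4.6460e+01] F [ 1.1 -0.8  0.9] g 0.016
shift [-0.404   0.0823  0.6899] turn [ 0.     -0.0003  0.0013] mm 96.4
t 22.8 pos [465.3  34.6 236.9] rpy [ 1.7999e+02 -1.0000e-01  4.6460e+01] F [ 1.1 -0.8  0.9] g 0.016
shift [0. 0. 0.] turn [ 0.     -0.0003 -0.0004] mm 0.0
```

View pics/a7S.png

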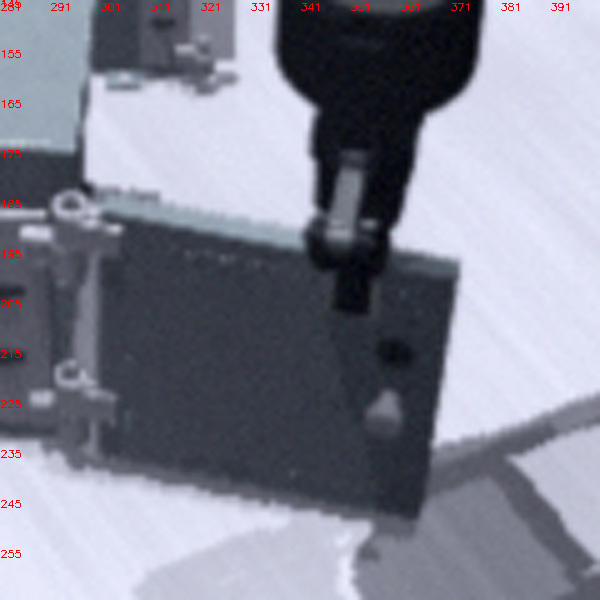

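View pics/a7T.png

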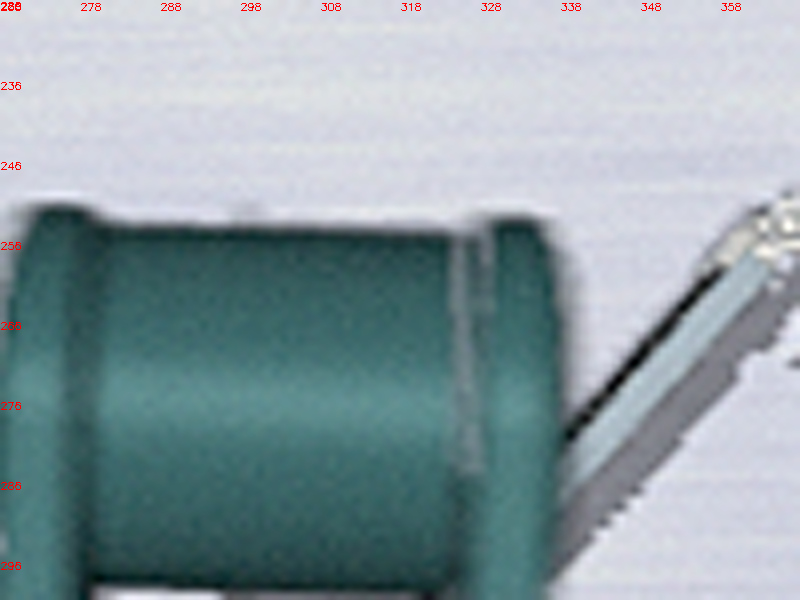

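{"op": "play_rows", "data": {"steps": [[[-0.03, 0.04, 0.1, 0, 0, 0, 0], [-0.07, 0.08, 0.25, 0, 0, 0, 0], [-0.07, 0.08, 0.4, 0, 0, 0, 0], [-0.07, 0.08, 0.55, 0, 0, 0, 0], [-0.07, 0.08, 0.69, 0, 0, 0, 0], [-0.15, 0.08, 0.69, 0, 0, 0, 0], [-0.25, 0.08, 0.69, 0, 0, 0, 0], [-0.35, 0.08, 0.69, 0, 0, 0, 0]]]}}

```text
t: 23.7
ee_pos: [444.0, -2.7, 154.5]
orientation: [179.9, -0.2, 46.6]
force: [0.2, -0.4, -0.2]
grip_width: 0.001
```

Run:
```python
from sw import *
o,p0,R0=st()
for th,yaw in((95,50),(88,54),(80,60),(72,66),(64,72),(56,78)):
  sh=R0.inv().apply(C(th)-p0)/120; rv=(R0.inv()*T(yaw)).as_rotvec(degrees=True)/360; print(th,sh.round(3),rv.round(3))
plan(C(100),T(46))
```

```text
95 [-0.175 -0.015  0.004] [ 0.    -0.    -0.009]
88 [-0.309 -0.018  0.003] [ 0.   -0.   -0.02]
80 [-0.461 -0.001  0.003] [ 0.    -0.    -0.037]
72 [-0.61   0.037  0.003] [ 0.    -0.    -0.054]
64 [-0.752  0.095  0.002] [ 0.   -0.   -0.07]
56 [-0.884  0.173  0.002] [ 0.    -0.    -0.087]
t 23.7 pos [444.   -2.7 154.5] rpy [ 1.7994e+02 -1.5000e-01  4.6650e+01] F [ 0.2 -0.4 -0.2] g 0.001
shift [-0.0799 -0.0034  0.004 ] turn [ 0.0002 -0.0004  0.0018] mm 9.6
```

{"op": "play_rows", "data": {"steps": [[[-0.07, -0.01, 0.003, 0, 0, 0, 0], [-0.13, -0.015, 0.003, 0, 0, -0.005, 0], [-0.19, -0.016, 0.003, 0, 0, -0.01, 0], [-0.25, -0.018, 0.003, 0, 0, -0.015, 0], [-0.31, -0.018, 0.003, 0, 0, -0.02, 0], [-0.38, -0.01, 0.003, 0, 0, -0.028, 0], [-0.46, 0, 0.003, 0, 0, -0.037, 0], [-0.46, 0, 0.003, 0, 0, -0.037, 0]]]}}

```text
t: 24.5
ee_pos: [405.8, -43.9, 155.0]
orientation: [179.8, -0.1, 59.9]
force: [0.4, -0.6, 0.1]
grip_width: -0.002
```

```bash
python3 look.py a8
python3 - <<'E'
from sw import *
o,p0,R0=st()
for th,yaw in((74,65),(66,72),(58,78),(50,84),(42,90),(36,94)):
  sh=R0.inv().apply(C(th)-p0)/120; rv=(R0.inv()*T(yaw)).as_rotvec(degrees=True)/360; print(th,sh.round(3),rv.round(3))
E
```

```text
t 24.5 pos [405.8 -43.9 155. ] rpy [ 1.7978e+02 -1.5000e-01  5.9860e+01] F [ 0.4 -0.6  0.1] g -0.002
shift [0. 0. 0.] turn [ 0.0006 -0.0005  0.0368] mm 0.0
74 [-0.114 -0.003  0.005] [ 0.001 -0.    -0.014]
66 [-0.266  0.016  0.005] [ 0.001 -0.    -0.034]
58 [-0.414  0.056  0.005] [ 0.001 -0.    -0.05 ]
50 [-0.555  0.117  0.004] [ 0.001 -0.    -0.067]
42 [-0.687  0.196  0.004] [ 0.001 -0.    -0.084]
36 [-0.777  0.267  0.004] [ 0.001 -0.    -0.095]
```

View pics/a8S.png

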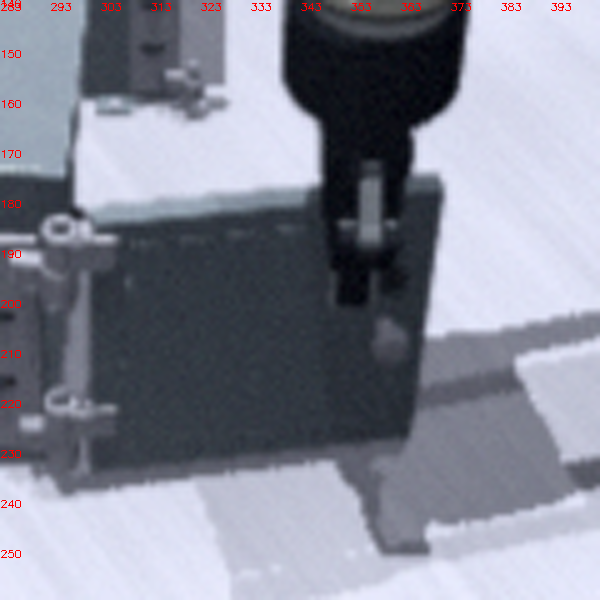

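The door is swinging and the knuckles are still seated at crop (62,228) and (65,403). Continuing.

{"op": "play_rows", "data": {"steps": [[[-0.06, 0, 0.004, 0, 0, -0.008, 0], [-0.114, 0, 0.005, 0, 0, -0.014, 0], [-0.19, 0.006, 0.005, 0, 0, -0.024, 0], [-0.266, 0.016, 0.005, 0, 0, -0.034, 0], [-0.34, 0.036, 0.005, 0, 0, -0.042, 0], [-0.414, 0.056, 0.005, 0, 0, -0.05, 0], [-0.48, 0.086, 0.005, 0, 0, -0.058, 0], [-0.555, 0.117, 0.004, 0, 0, -0.067, 0]]]}}

```text
t: 25.4
ee_pos: [385.3, -107.8, 154.5]
orientation: [179.7, -0.1, 84.1]
force: [0.1, 0.3, 0.0]
grip_width: -0.0
```

Run:
```python
from sw import *
o,p0,R0=st(); print(p0,o['force'],o['joint_pos'].round(0))
for th,yaw in((46,88),(40,92),(34,96),(28,100),(24,104),(20,106)):
  sh=R0.inv().apply(C(th)-p0)/120; rv=(R0.inv()*T(yaw)).as_rotvec(degrees=True)/360; print(th,sh.round(3),rv.round(3))
```

```text
[ 385.2770513  -107.84641386  154.52077609] [0.13762865 0.32345662 0.01705439] [ -24.  -13.  106.    0.   86. -108.]
46 [-0.076  0.003  0.004] [ 0.001 -0.    -0.011]
40 [-0.19   0.023  0.004] [ 0.001 -0.    -0.022]
34 [-0.3    0.054  0.004] [ 0.001 -0.    -0.033]
28 [-0.407  0.097  0.004] [ 0.001 -0.    -0.044]
24 [-0.475  0.132  0.004] [ 0.001 -0.    -0.055]
20 [-0.541  0.171  0.004] [ 0.001 -0.    -0.061]
```

{"op": "play_rows", "data": {"steps": [[[-0.04, 0, 0.002, 0, 0, -0.006, 0], [-0.08, 0.003, 0.004, 0, 0, -0.011, 0], [-0.135, 0.013, 0.004, 0, 0, -0.016, 0], [-0.19, 0.023, 0.004, 0, 0, -0.022, 0], [-0.245, 0.038, 0.004, 0, 0, -0.027, 0], [-0.3, 0.054, 0.004, 0, 0, -0.033, 0], [-0.35, 0.075, 0.004, 0, 0, -0.038, 0], [-0.4, 0.095, 0.004, 0, 0, -0.043, 0]]]}}

```text
t: 26.2
ee_pos: [392.2, -156.8, 154.4]
orientation: [179.6, -0.0, 99.6]
force: [-0.2, 0.7, 0.4]
grip_width: -0.003
```

```bash
python3 look.py a9
python3 - <<'E'
from sw import *
o,p0,R0=st(); print(p0,o['force'],o['joint_pos'].round(0))
for th,yaw in((24,104),(20,106),(16,108),(12,110),(8,110),(4,110),(0,110)):
  sh=R0.inv().apply(C(th)-p0)/120; rv=(R0.inv()*T(yaw)).as_rotvec(degrees=True)/360; print(th,sh.round(3),rv.round(3))
E
```

```text
t 26.2 pos [ 392.2 -156.8  154.4] rpy [179.62  -0.    99.6 ] F [-0.2  0.7  0.4] g -0.003
shift [0. 0. 0.] turn [ 0.001  -0.0005  0.1472] mm 0.0
[ 392.07305649 -157.09341292  154.25693469] [-1.22712819 -0.23245628 -0.08666236] [ -30.  -10.  104.    0.   86. -129.]
24 [-0.079  0.013  0.002] [ 0.001  0.    -0.013]
20 [-0.153  0.033  0.002] [ 0.001  0.    -0.018]
16 [-0.225  0.059  0.003] [ 0.001  0.    -0.024]
12 [-0.296  0.089  0.003] [ 0.001  0.    -0.029]
8 [-0.364  0.125  0.003] [ 0.001  0.    -0.029]
4 [-0.429  0.165  0.003] [ 0.001  0.    -0.029]
0 [-0.491  0.209  0.004] [ 0.001  0.    -0.029]
```

View pics/a9S.png

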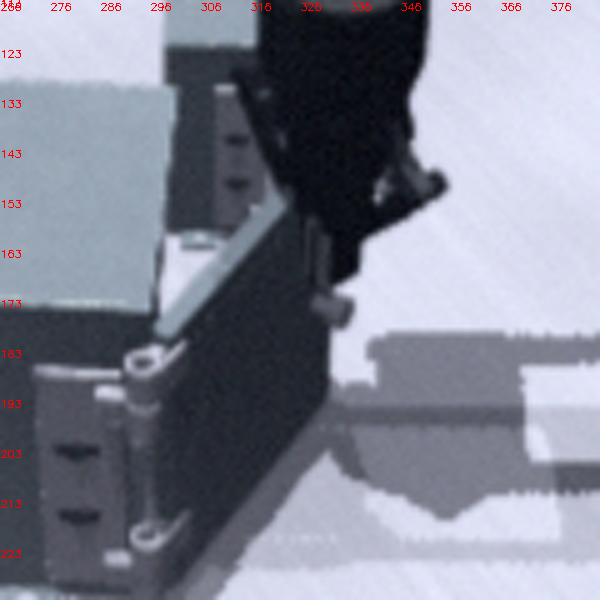

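View pics/a9T.png

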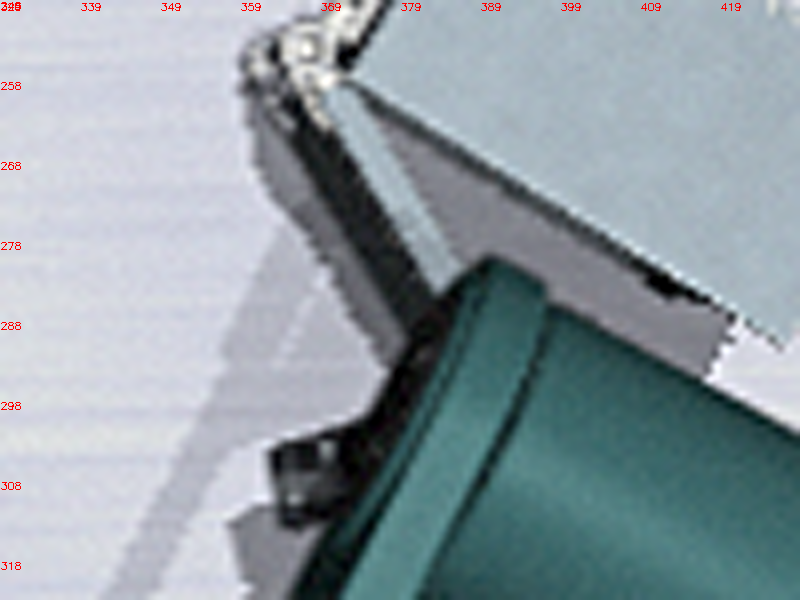

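```bash
python3 - <<'E'
from sw import *
import pickle
cs,ss=pickle.load(open('a9.pkl','rb')); s=ss[0];c=cs[0]
o,p0,R0=st(); yv=R0.apply([0,1,0]); xv=R0.apply([1,0,0])
for cc,px in((s,[355,149]),(s,[352,150]),(s,[350,152]),(s,[314,128]),(s,[321,160]),(s,[334,167]),(c,[365,305])):
    px=np.array(px)-([-1.25,1.5] if cc is s else [0,0])
    ob,d=rays(cc,px); d=d[0]
    t=((p0-ob)@yv)/(d@yv); P=ob+d*t; print(px,P.round(0),'along x',((P-p0)@xv).round(0),'z above TCP',(P[2]-p0[2]).round(0))
E
python3 - <<'E'
import cv2,sys
sys.path.insert(0,'.')
from zoom import *
cs,ss=pickle.load(open('a9.pkl','rb'))
cv2.imwrite('pics/z9.png',zoom(ss[0],330,145,60,60,'',10))
E
```

```text
[356.25 147.5 ] [380. -87. 241.] along x 71.0 z above TCP 87.0
[353.25 148.5 ] [381. -95. 233.] along x 63.0 z above TCP 78.0
[351.25 150.5 ] [ 382. -101.  224.] along x 57.0 z above TCP 69.0
[315.25 126.5 ] [ 403. -225.  215.] along x -68.0 z above TCP 60.0
[322.25 158.5 ] [ 399. -197.  137.] along x -40.0 z above TCP -18.0
[335.25 165.5 ] [ 391. -150.  147.] along x 8.0 z above TCP -8.0
[365 305] [ 384. -108.  138.] along x 49.0 z above TCP -16.0
```

View pics/z9.png

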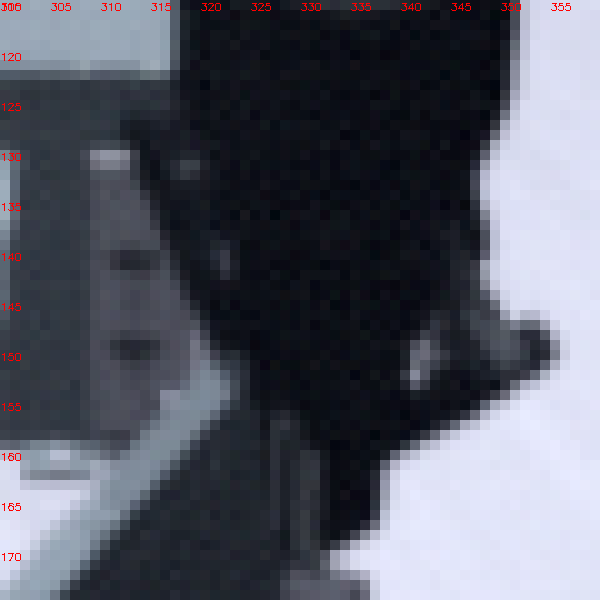

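{"op": "play_rows", "data": {"steps": [[[0.1, 0, -0.05, 0, 0, 0.01, 0], [0.2, -0.05, -0.1, 0, 0, 0.03, 0], [0.25, -0.1, -0.1, 0, 0, 0.05, 0], [0.25, -0.1, -0.1, 0, 0, 0.07, 0], [0.25, -0.1, -0.1, 0, 0, 0.09, 0], [0.25, -0.1, -0.1, 0, 0, 0.11, 0], [0.25, -0.1, -0.1, 0, 0, 0.11, 0], [0.25, -0.1, -0.1, 0, 0, 0.11, 0]]]}}

```text
t: 27.1
ee_pos: [375.2, -129.2, 166.2]
orientation: [179.7, -0.2, 60.0]
force: [0.0, 0.3, 0.7]
grip_width: -0.004
```

```bash
python3 look.py a10
python3 - <<'E'
from sw import *
o,p0,R0=st(); print(p0,o['force'],o['joint_pos'].round(0))
for th,d in((28,30),(28,22),(24,20),(20,20),(16,20),(12,19),(8,18),(4,18),(0,17)):
  sh=R0.inv().apply(C(th,d,130,166)-p0)/120; rv=(R0.inv()*T(58)).as_rotvec(degrees=True)/360; print(th,sh.round(3),rv.round(3))
E
```

```text
t 27.1 pos [ 375.2 -129.2  166.2] rpy [179.72  -0.22  60.02] F [0.  0.3 0.7] g -0.004
shift [0. 0. 0.] turn [ 0.0007 -0.0007  0.0373] mm 0.0
[ 375.21596097 -129.3516401   166.1679161 ] [-0.15719518 -0.65130532  1.06964926] [-27. -14. 105.   0.  88. -87.]
28 [-0.1    0.181  0.002] [ 0.001 -0.001  0.005]
28 [-0.135  0.238  0.002] [ 0.001 -0.001  0.005]
24 [-0.191  0.312  0.002] [ 0.001 -0.001  0.005]
20 [-0.233  0.375  0.002] [ 0.001 -0.001  0.005]
16 [-0.272  0.442  0.002] [ 0.001 -0.001  0.005]
12 [-0.308  0.518  0.003] [ 0.001 -0.001  0.005]
8 [-0.338  0.598  0.003] [ 0.001 -0.001  0.005]
4 [-0.36   0.67   0.003] [ 0.001 -0.001  0.005]
0 [-0.378  0.753  0.004] [ 0.001 -0.001  0.005]
```

View pics/a10S.png

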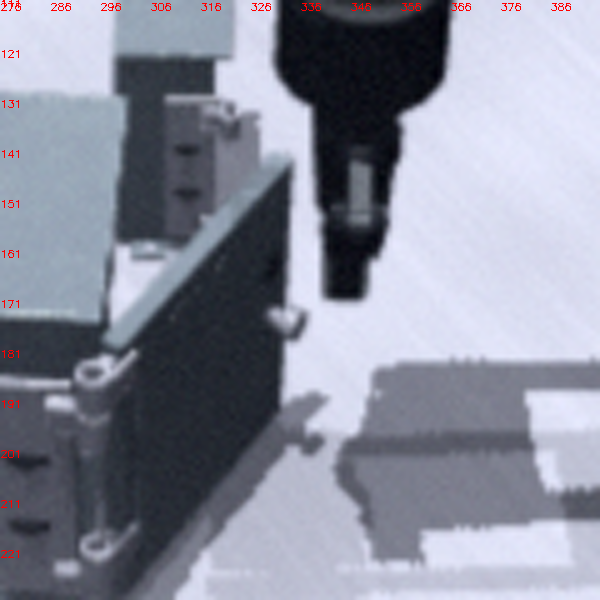

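View pics/a10T.png

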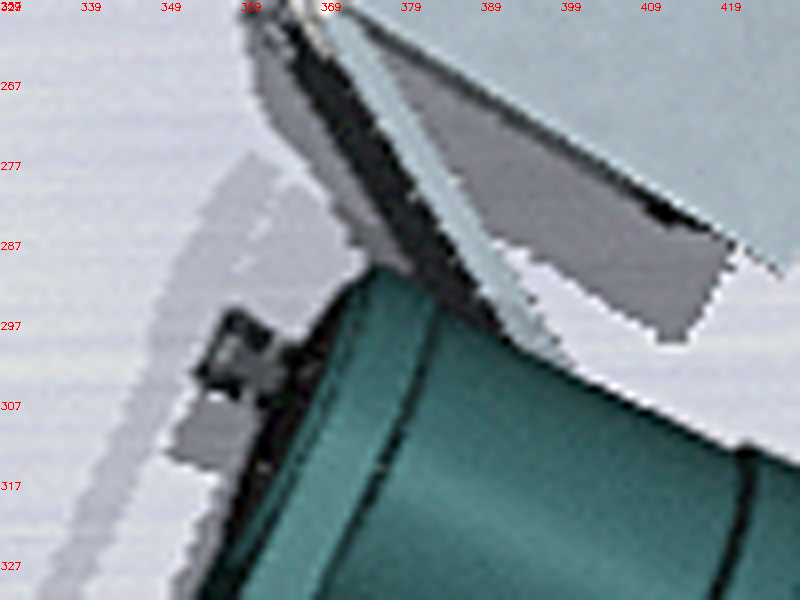

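{"op": "play_rows", "data": {"steps": [[[-0.05, 0.09, 0.002, 0, 0, 0.002, 0], [-0.1, 0.17, 0.002, 0, 0, 0.004, 0], [-0.13, 0.23, 0.002, 0, 0, 0.005, 0], [-0.16, 0.27, 0.002, 0, 0, 0.005, 0], [-0.19, 0.31, 0.002, 0, 0, 0.005, 0], [-0.21, 0.345, 0.002, 0, 0, 0.005, 0], [-0.235, 0.375, 0.002, 0, 0, 0.005, 0], [-0.25, 0.4, 0.002, 0, 0, 0.005, 0]]]}}

```text
t: 28.0
ee_pos: [401.9, -179.6, 166.0]
orientation: [179.7, -0.2, 58.2]
force: [0.6, 0.7, -0.5]
grip_width: 0.002
```

```bash
python3 look.py a11
python3 - <<'E'
from sw import *
o,p0,R0=st(); print(p0,o['force'],o['joint_pos'].round(0))
for th,d in((18,20),(16,20),(12,19),(8,18),(4,18),(0,17)):
  sh=R0.inv().apply(C(th,d,130,166)-p0)/120; rv=(R0.inv()*T(58)).as_rotvec(degrees=True)/360; print(th,sh.round(3),rv.round(3))
E
```

```text
t 28.0 pos [ 401.9 -179.6  166. ] rpy [179.74  -0.23  58.18] F [ 0.6  0.7 -0.5] g 0.002
shift [0. 0. 0.] turn [ 0.0007 -0.0007  0.0322] mm 0.0
[ 401.8848892  -179.65718097  166.05648299] [ 1.0964418  -0.54146016  0.3739119 ] [-32.  -8. 100.   0.  87. -90.]
18 [-0.001  0.006  0.   ] [ 0.001 -0.001  0.   ]
16 [-0.019  0.04   0.001] [ 0.001 -0.001  0.   ]
12 [-0.052  0.118  0.001] [ 0.001 -0.001  0.   ]
8 [-0.08   0.198  0.001] [ 0.001 -0.001  0.   ]
4 [-0.1    0.272  0.001] [ 0.001 -0.001  0.   ]
0 [-0.115  0.355  0.002] [ 0.001 -0.001  0.   ]
```

View pics/a11S.png

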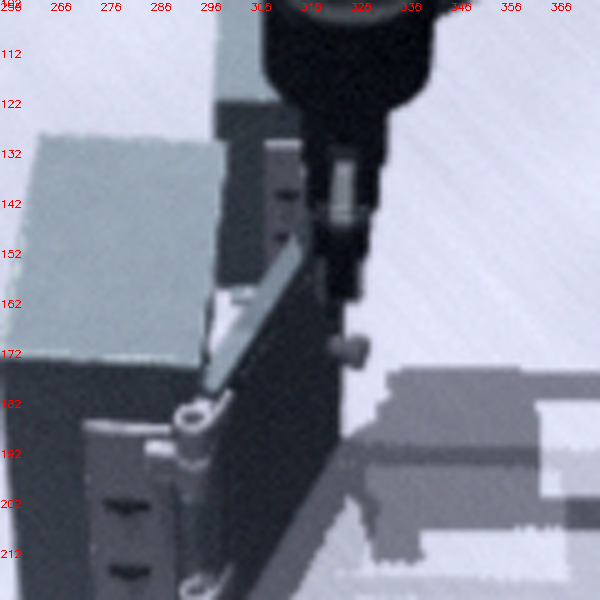

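{"op": "play_rows", "data": {"steps": [[[-0.01, 0.025, 0, 0, 0, 0, 0], [-0.025, 0.055, 0, 0, 0, 0, 0], [-0.04, 0.085, 0, 0, 0, 0, 0], [-0.052, 0.118, 0.001, 0, 0, 0, 0], [-0.062, 0.145, 0.001, 0, 0, 0, 0], [-0.07, 0.17, 0.001, 0, 0, 0, 0], [-0.08, 0.198, 0.001, 0, 0, 0, 0], [-0.09, 0.22, 0.001, 0, 0, 0, 0]]]}}

```text
t: 28.9
ee_pos: [418.8, -203.0, 166.0]
orientation: [179.7, -0.2, 58.2]
force: [0.4, -0.2, 0.4]
grip_width: 0.002
```

{"op": "play_rows", "data": {"steps": [[[-0.004, 0.015, 0, 0, 0, 0, 0], [-0.008, 0.03, 0, 0, 0, 0, 0], [-0.012, 0.045, 0, 0, 0, 0, 0], [-0.015, 0.06, 0, 0, 0, 0, 0], [-0.018, 0.07, 0, 0, 0, 0, 0], [-0.02, 0.08, 0, 0, 0, 0, 0], [-0.022, 0.09, 0, 0, 0, 0, 0], [-0.022, 0.09, 0, 0, 0, 0, 0]]]}}

```text
t: 29.7
ee_pos: [426.7, -211.0, 166.0]
orientation: [179.7, -0.2, 58.2]
force: [0.1, -0.0, -0.6]
grip_width: 0.002
```

```bash
python3 look.py a12
python3 - <<'E'
from sw import *
o,p0,R0=st(); print(p0,o['force'],o['joint_pos'].round(0))
for th,d in((8,18),(4,18),(0,17)):
  sh=R0.inv().apply(C(th,d,130,166)-p0)/120; print(th,sh.round(3))
E
```

```text
t 29.7 pos [ 426.7 -211.   166. ] rpy [179.72  -0.22  58.16] F [ 0.1 -0.  -0.6] g 0.002
shift [0. 0. 0.] turn [ 0.0007 -0.0007  0.0321] mm 0.0
[ 426.58698739 -210.96249202  166.00795096] [-0.19753175  0.61749523  0.05163258] [-33.  -3.  96.   0.  86. -91.]
8 [ 0.033 -0.115 -0.   ]
4 [ 0.013 -0.041 -0.   ]
0 [-0.002  0.042  0.   ]
```

View pics/a12S.png

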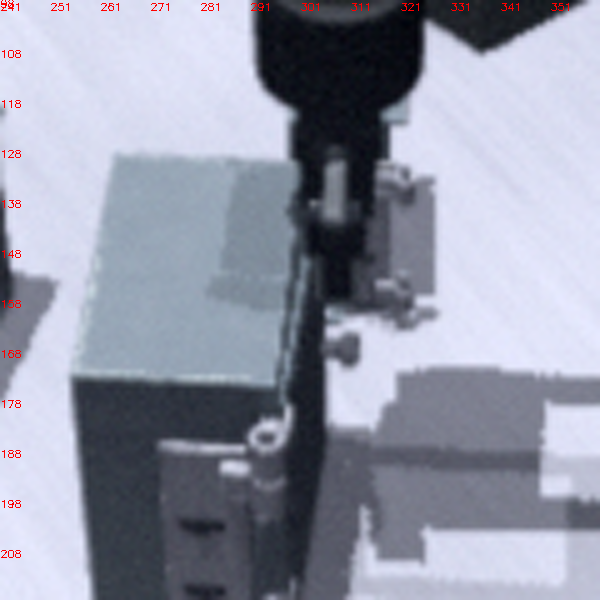

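View pics/a12T.png

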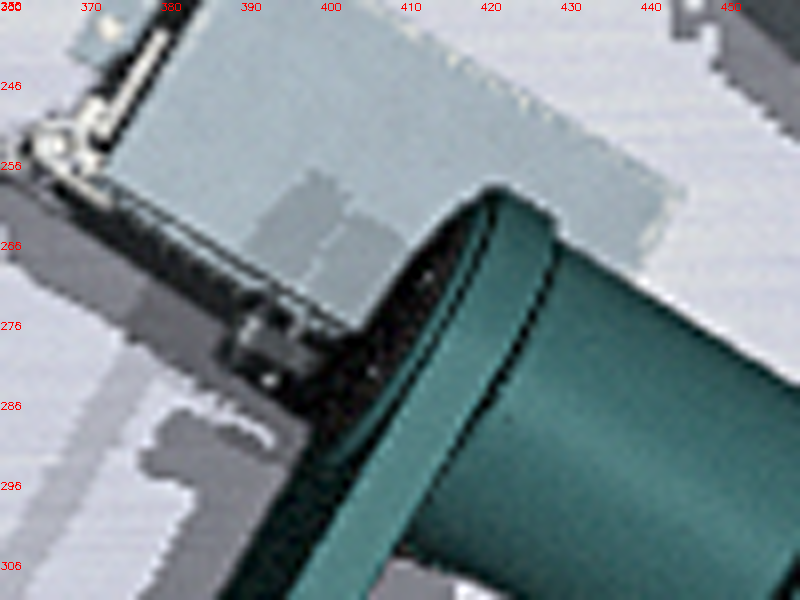

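Nearly shut, no collision visible. Final slow pushes, watching for the bumpers.

{"op": "play_rows", "data": {"steps": [[[0, 0.006, 0, 0, 0, 0, 0], [0, 0.012, 0, 0, 0, 0, 0], [0, 0.018, 0, 0, 0, 0, 0], [0, 0.024, 0, 0, 0, 0, 0], [0, 0.03, 0, 0, 0, 0, 0], [0, 0.034, 0, 0, 0, 0, 0], [0, 0.034, 0, 0, 0, 0, 0], [0, 0.034, 0, 0, 0, 0, 0]]]}}

```text
t: 30.6
ee_pos: [429.7, -212.9, 166.0]
orientation: [179.8, -0.2, 58.2]
force: [-1.6, 1.1, 1.0]
grip_width: 0.0
```

{"op": "play_rows", "data": {"steps": [[[0, 0.004, 0, 0, 0, 0, 0], [0, 0.008, 0, 0, 0, 0, 0], [0, 0.012, 0, 0, 0, 0, 0], [0, 0.015, 0, 0, 0, 0, 0], [0, 0.015, 0, 0, 0, 0, 0], [0, 0.015, 0, 0, 0, 0, 0], [0, 0.015, 0, 0, 0, 0, 0], [0, 0.015, 0, 0, 0, 0, 0]]]}}

```text
t: 31.4
ee_pos: [429.9, -213.0, 166.0]
orientation: [-180.0, -0.2, 58.2]
force: [-6.5, 3.6, 4.6]
grip_width: 0.003
```

Contact on the bumpers: about 7.5 N and motion stopped. Backing off.

{"op": "play_rows", "data": {"steps": [[[0, -0.01, 0, 0, 0, 0, 0], [0, -0.05, 0, 0, 0, 0, 0], [0, -0.15, 0, 0, 0, 0, 0], [0, -0.3, 0, 0, 0, 0, 0], [0, -0.5, 0, 0, 0, 0, 0], [0, -0.7, -0.2, 0, 0, 0, 0], [0, -0.9, -0.4, 0, 0, 0, 0], [0, -1, -0.6, 0, 0, 0, 0]]]}}

```text
t: 32.2
ee_pos: [326.1, -148.7, 238.6]
orientation: [-180.0, -0.2, 58.2]
force: [0.4, 0.3, 0.4]
grip_width: 0.002
```

{"op": "play_rows", "data": {"steps": [[[0.1, -0.2, -0.1, 0, 0, 0, 0], [0.3, -0.4, -0.2, 0, 0, 0, 0], [0.5, -0.6, -0.3, 0, 0, 0, 0], [0.7, -0.6, -0.3, 0, 0, 0, 0], [1, -0.6, -0.3, 0, 0, 0, 0], [1, -0.6, -0.3, 0, 0, 0, 0], [1, -0.6, -0.3, 0, 0, 0, 0], [1, -0.6, -0.3, 0, 0, 0, 0]]]}}

```text
t: 33.0
ee_pos: [327.7, -9.4, 274.9]
orientation: [180.0, -0.2, 58.1]
force: [-0.2, -0.6, -0.5]
grip_width: 0.004
```

Run:
```python
from zoom import *
print(observe()['t'],observe()['force'],observe()['ee_pos'])
c=capture('top');s=capture('scene')
pickle.dump((c,s),open('fin.pkl','wb'))
save(s,'finS0'); save(c,'finT0')
cv2.imwrite('pics/finS.png',zoom(s,290,185,90,120,'',5)); cv2.imwrite('pics/finT.png',zoom(c,395,262,80,70,'',9))
```

```text
33.0 [-0.2462824  -0.60081878 -0.47987194] [327.66013222  -9.36985606 274.91582344]
```

View pics/finS.png

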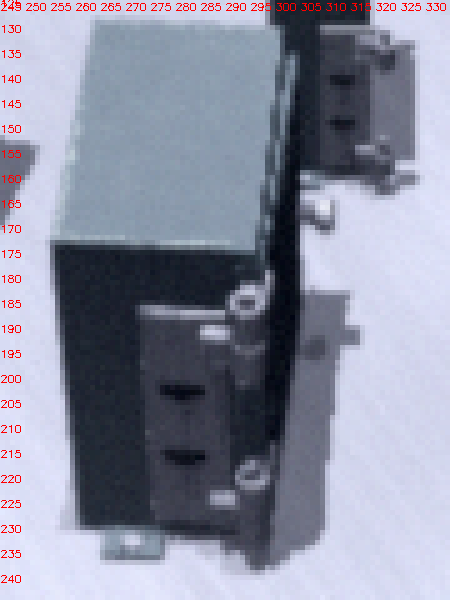

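View pics/finT.png

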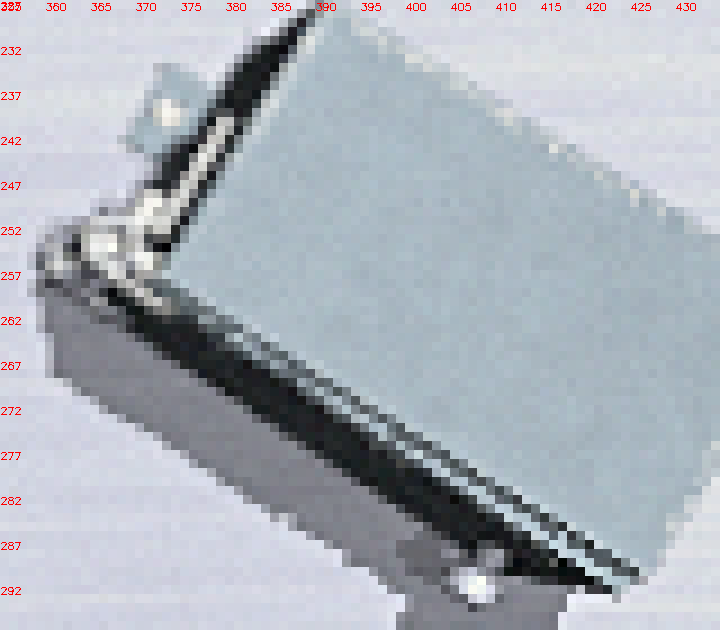

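View pics/finT0.png

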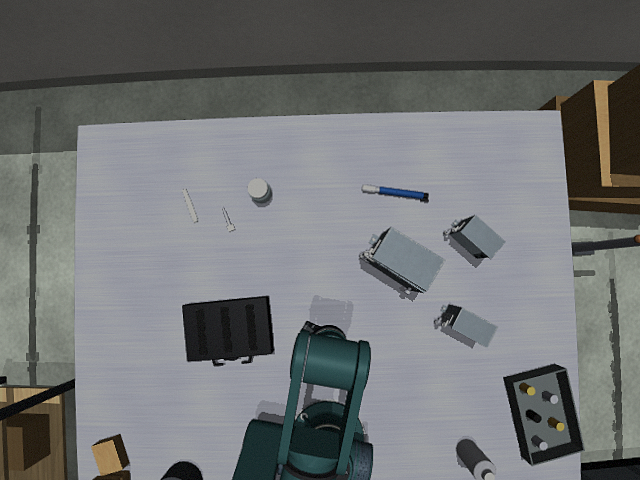

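Run:
```python
from zoom import *
c,s=pickle.load(open('fin.pkl','rb'))
H=np.array([516.2,-114.5])
yaw=-33.4
for th in(0,1.5,3,5):
    for b in (0,):
        a=np.radians(yaw-th); x=np.array([np.cos(a),np.sin(a)]); y=np.array([-x[1],x[0]])
        f=lambda dx,dy,z:np.r_[H+dx*x+(dy-94)*y,z]
        print(th,'top',[proj(c,f(-6,yy,178))[0].round(1).tolist() for yy in(70,0,-80)],'edge x back',proj(c,f(6,-80,178))[0].round(1),'scene fTop',(proj(s,f(-6,-80,177))[0]+[-1.25,1.5]).round(1),(proj(s,f(-6,-80,13))[0]+[-1.25,1.5]).round(1))
A=zoom(c,410,283,32,26,'',12);B=zoom(s,300,150,32,40,'',12)
cv2.imwrite('pics/zf1.png',A);cv2.imwrite('pics/zf2.png',B)
```

```text
0 top [[373.9, 260.4], [397.6, 275.0], [424.7, 291.7]] edge x back [427.1 287.6] scene fTop [302.9 135.2] [303.3 185.1]
1.5 top [[373.7, 260.5], [397.0, 275.8], [423.7, 293.2]] edge x back [426.2 289.2] scene fTop [304.8 135.3] [305.  185.2]
3 top [[373.5, 260.7], [396.4, 276.5], [422.7, 294.6]] edge x back [425.3 290.7] scene fTop [306.6 135.5] [306.7 185.4]
5 top [[373.3, 260.9], [395.6, 277.6], [421.2, 296.6]] edge x back [424.  292.7] scene fTop [309.1 135.8] [309.  185.7]
```

View pics/zf1.png

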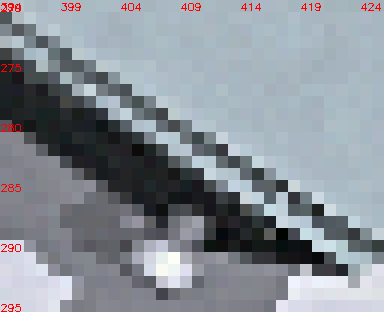

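View pics/zf2.png

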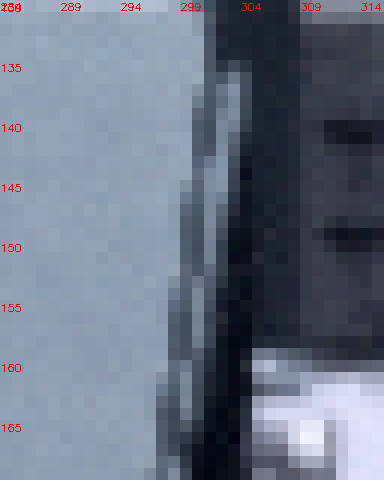

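Run:
```python
import pickle,numpy as np
a=pickle.load(open('top0.pkl','rb'))['img'].astype(int); b=pickle.load(open('fin.pkl','rb'))[0]['img'].astype(int)
d=abs(a-b).max(2)>40
for n,(x0,y0,x1,y1) in dict(jar=(240,170,280,210),pump=(355,178,435,208),lever=(178,182,202,228),valve=(218,202,240,236),caseLowerEdges=(176,335,280,370)).items(): print(n,d[y0:y1,x0:x1].sum())
from cell import close_job; print(close_job())
```

```text
jar 0
pump 0
lever 0
valve 0
caseLowerEdges 0
the job is handed in; nothing more can be done
None
```

The door is back on its hinges and shut on its bumpers, and the job is handed in at about 33 s of the 72 s allowed. `close_job` gives no verdict, so these are my own checks.

**What I did:**
- **Picking the cabinet:** I chose the cabinet measured at about 190 mm tall; the two others measure 128 mm.
- **Lifting:** I gripped the door by its top edge, lifted it off the kit case and stood it upright, open about 100 degrees.
- **Hanging:** I placed the knuckles over the real pins using both cameras and lowered the door in 1–2 mm steps. At most it pressed down with about 6 N.
- **Shutting:** I let go, then pushed the door shut with closed fingers. Partway I turned the gripper so its linkage would not hit the cabinet's overhang. I stopped at about 9 N against the bumpers and backed the arm well clear.

**Last checks:**
- **Knuckles:** both sit where fully seated ones should appear, within about 1 pixel (roughly 2 mm).
- **Free edge:** it is about 1–3 mm out from fully shut, against the 8 mm allowed. The top camera suggests about 3 mm; the scene camera and the last finger position suggest 1–2 mm.
- **Other things:** the jar, pump, tyre lever and valve tool look unchanged in the top picture, and so do the edges of the kit case away from the door.
- **Arm:** it touches nothing, and the force reads about 0.

**Disagreement:** the scene camera is off by 3–4 mm from the top camera and the robot. I took that offset out using the held door as a reference.

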